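# Load ring weights on a lab spring scale to the marker

## Task

Thread the flat steel ring weights from the mat, one at a time, over the spindle of the spring scale so that each lies flat on the pan or on the ring below, until the scale's pointer stands level with the black marker, as near as whole rings allow. Feel for the spindle gently: the pan must never be pushed down to its bottom stop. Leave spare rings lying off the scale, and leave the marker and everything else alone.

Things in the scene. Friction and masses are not known exactly. Their poses are not given: they have to be found in the camera images.
- ring0_c (a point): centre (half-way up) of one of four equal steel ring weights, outer diameter 46 mm, bore 15 mm, 12 mm thick, about 0.14 kg (8 % either way); lies flat on the mat at the start, its axis is z
- ring1_c (a point): centre (half-way up) of one of four equal steel ring weights, outer diameter 46 mm, bore 15 mm, 12 mm thick, about 0.14 kg (8 % either way); lies flat on the mat at the start, its axis is z
- ring2_c (a point): centre (half-way up) of one of four equal steel ring weights, outer diameter 46 mm, bore 15 mm, 12 mm thick, about 0.14 kg (8 % either way); lies flat on the mat at the start, its axis is z
- ring3_c (a point): centre (half-way up) of one of four equal steel ring weights, outer diameter 46 mm, bore 15 mm, 12 mm thick, about 0.14 kg (8 % either way); lies flat on the mat at the start, its axis is z
- pan_center (a point): centre of the upper face of the round steel pan (120 mm across), z up; about 123 mm over the bench when empty, sinks straight down under load. A round upright spindle (13 mm thick, 46 mm high above the pan, 1.5 mm chamfer on top; four rings fit, with 1 mm to spare all round) is clamped 4.5 mm OFF this point, in an unmeasured direction that differs each time: find it by feel
- scale: the spring scale, fixed; origin under the centre of its grey housing (150 mm square, 68 mm high), straight below the pan's centre, z up; a white column, 42 mm wide and 145 mm high, stands 109 mm from the centre on the scale's -y side
- pan (a joint): how far the pan has sunk from its top stop, m: about 0.002 empty, about 0.008 more for each ring (spring 170 N/m); the bottom stop is at 0.050 and the pan must not be pushed beyond 0.046
- pointer_tip (a point): tip of the flat steel pointer that is fixed to the pan and moves with it, 2 mm below the pan's upper face, in front of (+x side of) the white column
- marker_mid (a point): middle of the black marker block (8 x 18 x 10 mm high) that sits on the white column beside the pointer; it shows the target: the pointer is to be at its height. 2 or 3 rings are usually needed
- mat: flat grey mat, 240 x 330 x 3 mm, fixed, origin under its centre; the rings lie on it about 100 mm apart, among them two things that are not weights for the spindle
- disc: solid steel disc without a bore, 46 mm across, 12 mm thick, on the mat; origin at its underside centre; leave it
- sleeve: aluminium sleeve, 30 mm across, 34 mm high, on the mat; origin at its underside centre; leave it
- reagent: white bottle, 60 mm across, 130 mm high, origin under it; leave it
- amber: amber jar, 54 mm across, 100 mm high, origin under it; leave it
- dish: glass dish, 90 mm across, 16 mm high, origin under it; leave it
- tipbox: clear open box with dividers, 90 x 120 x 50 mm, origin under it; leave it
- spat: steel spatula with black handle, 160 mm long, lying flat; leave it
Not all that is in view belongs to the job. Leave any brown look-alike of the part that bears ring2_c alone. Leave any red look-alike of the part that bears ring0_c alone.

How it is judged:
By the outcome, as a careful person would: the job done as asked, in the order asked, and still so for the second after the job is handed in, with the robot touching nothing.
It also fails if it takes over 72 s, if anything falls off the work surface, if the arm or the gripper's body presses on something with over 40 N, if the wrist force passes 120 N, or if a joint passes its speed limit or range.

## Robot

A 7-joint arm with a two-finger parallel gripper is mounted at the origin on the work surface. World frame = base frame: x ahead of the robot, y to its left, z up, the work surface at z = 0. Lengths are in m, angles in rad, forces in N, time in s.
With the tool pointing down it reaches from about 0.4 to 0.85 m from the base axis. Payload 10.4 kg.
Tool frame: the origin (TCP) lies midway between the tips of the shut fingers; the grasp point (between the pads) lies 19 mm behind it; z points along the fingers, y is the direction in which the jaws open and shut (so a half turn about z gives the same grasp; the last joint's range is limited). The gripper opens to 87 mm and grips with 3 to 60 N. Pads are 19 mm wide; open, the fingers measure 117 mm over their backs; the gripper's body (75 mm by 190 mm) begins 51 mm behind the grasp point.
Start: joints at [1.252, 0.332, -0.065, 1.46, 0.022, 1.35, -0.088], TCP at [0.182, -0.598, 0.223] pointing down, gripper open.
Joint ranges: [-2.6, 2.6], [-0.5, 2.12], [-1.47, 1.34], [0.16, 2.42], [-1.27, 4.41], [0.06, 2.06], [-2.6, 2.6]. Speed limits (rad/s): [2.22, 2.22, 2.79, 2.79, 3.14, 3.14, 3.14].

## Interface

Orientations are given as a rotation vector (axis times angle).
In Python, from plant import env, camera, get_calibration gives the robot as it stands. The module is installed in compiled form; this text tells all that it offers.
- The arm moves only by the tool servo_tool, never from a script. Its argument "targets" is a list of rows, each an object with "xyz": the shift along the tool's x, y, z in mm, a list of three; "rotation": the turn, a rotation vector about the tool's x, y, z in units of 6 degrees (1.0 is 6 degrees), a list of three; "fingers": the opening in per cent of the stroke, from 0 (shut) to 100 (fully open). In form: [{"xyz": [dx, dy, dz], "rotation": [ax, ay, az], "fingers": fingers}, ...]. A call has 1 to 8 rows; each row shifts and turns the pose as measured when the row begins, along the tool's axes as they then stand; what a row does not reach is not made up. A row lasts 1/12 s, in which the tool goes at most 41.7 mm and 7.16 degrees, less where a joint would pass 70% of its speed; a pose out of reach is approached as far as the arm can. A call with a gripper value outside its range is refused whole. The fingers move at their own pace and stop on an object; "newtons" is the grip in N (left out, the last holds). Time passes only in rows, so rows that do not move let the fingers close. It gives the time, the measured TCP pose, the force and the opening at its end, in the units of the state.
- env.get_obs(): the state, without advancing time (a new reading comes with each control period).
- camera(name): name is "side" or "top"; returns (picture, depth): 384x512x3 uint8, red, green, blue; 384x512 float32, m along the optical axis (not along the pixel's ray), 0 where there is no reading.
- get_calibration(name): a dict with "fx", "fy", "cx", "cy" (pixels), "k1" (the pictures are not rectified: a ray, as slopes to the right and down, at radius r is drawn at 1 + k1 r^2 times it, then the intrinsics apply), "eye" and "rotation" of the camera in the world. Camera axes: x right, y up, looking along -z (the intrinsics and any distortion apply to the point x, -y, -z); pixel columns grow to the right and rows downward; lengths in m; the calibration is good to about 2 mm. A picture is of the moment at which its call begins. get_calibration takes no time and is no camera call.
- env.sign_off(): hands the job in, once; it reports no verdict.
The state is a dict: "t": time; "joint_positions": joint angles; "dq": joint speeds; "joint_torque": joint torques, N m; "eef_pos": TCP position; "tcp_rot": TCP orientation; "wrist_force": force on the tool from outside, world axes, zero at the start; "ft_torque": the same for the moment, N m; "width": finger opening in m.
Only numpy, scipy, OpenCV 4.12 (cv2) and the standard library are available. Lean on these libraries where they do the work, as an engineer would, in place of code of your own. Each camera call takes 0.05 s, during which the arm holds its last target.

## Working session

There is one attempt and no reset: what is moved stays moved. The work goes in short steps, Python scripts to look and compute and a tool call to move; the robot and the scene stay as the last step left them, time stands still between calls to the robot, and variables do not carry over. Pictures are saved under pics/ and viewed, and the job is handed in when it is done.

Besides the shell and the picture viewer there is one more tool, called after "Call:" as name(argument=value, ...), one argument or row to a line, values as JSON. servo_tool: Moves the arm, as the interface text tells. Its arguments: {"type":"object","properties":{"targets":{"type":"array","items":{"type":"object","properties":{"xyz":{"type":"array","items":{"type":"number"}},"rotation":{"type":"array","items":{"type":"number"}},"fingers":{"type":"number"}}}},"newtons":{"type":"number"}},"required":["targets"]}

```bash
mkdir -p pics; cat > h.py <<'E'
import numpy as np, cv2
from plant import env, camera, get_calibration
E
python3 - <<'E'
from h import *
print(env.get_obs())
for n in ("side","top"):
    im,d=camera(n); np.savez(f"{n}0.npz",im=im,d=d)
    cv2.imwrite(f"pics/{n}0.png",im[:,:,::-1]); print(get_calibration(n))
E
```

```text
{'t': 0.0, 'joint_positions': array([ 1.25239322,  0.3328541 , -0.06472412,  1.46096584,  0.02161703,
        1.34987224, -0.08851657]), 'dq': array([ 0.00055931, -0.00013547, -0.00024411, -0.0012875 ,  0.00120885,
        0.00149073, -0.00017442]), 'joint_torque': array([ 1.57091337e-03, -6.23238444e+01,  2.53707025e-02, -3.89887404e+01,
       -6.12074230e-02,  4.00154956e-02,  1.68704983e-04]), 'eef_pos': array([ 0.18208179, -0.59748198,  0.22175339]), 'tcp_rot': array([-3.10592700e+00, -4.62800531e-01,  4.39411093e-04]), 'wrist_force': array([ 0.26372872,  0.06675802, -0.52649118]), 'ft_torque': array([-0.0042649 ,  0.01817183, -0.01839345]), 'width': 0.0875280977543256}
{'fx': 455.08352350686783, 'fy': 455.08352350686783, 'cx': 253.34285947892147, 'cy': 181.28709621307354, 'k1': -0.05058430490557987, 'eye': array([0.38143012, 0.80739618, 1.01256495]), 'rotation': array([ 0.11122764, -1.00002095, -2.73385556])}
{'fx': 396.56036916729806, 'fy': 396.56036916729806, 'cx': 256.20839728669984, 'cy': 186.10731551338392, 'k1': 0.025579735885589403, 'eye': array([0.32876347, 0.07986258, 1.38696721]), 'rotation': array([ 0.12056358, -0.13671649, -1.54555193])}
```

View pics/side0.png

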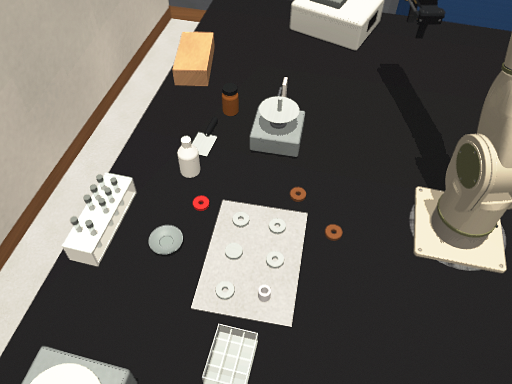

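View pics/top0.png

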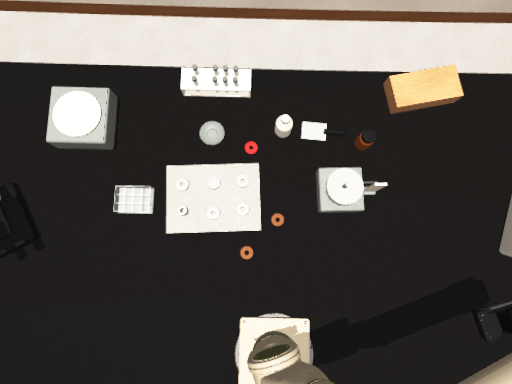

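Side view: rings at (240,219), (277,226), (275,259), (225,290); disc (233,250) and sleeve (264,292) on the mat. There are also red (201,203) and brown (298,194), (334,232) look-alikes off the mat. Scale is at about (280,120).

```bash
cat > h.py <<'E'
import numpy as np, cv2
from scipy.spatial.transform import Rotation as R
from plant import env, camera, get_calibration
def ray(c,u,v):
    K=np.array([[c['fx'],0,c['cx']],[0,c['fy'],c['cy']],[0,0,1.]])
    p=cv2.undistortPoints(np.array([[[u,v]]],float),K,np.array([c['k1'],0,0,0.]))[0,0]
    Rm=R.from_rotvec(c['rotation']).as_matrix()
    return np.array(c['eye']),Rm@np.array([p[0],-p[1],-1.])
def onz(c,u,v,z):
    e,d=ray(c,u,v); return e+d*(z-e[2])/d[2]
def proj(c,P):
    Rm=R.from_rotvec(c['rotation']).as_matrix()
    q=Rm.T@(np.array(P)-c['eye']); x,y=q[0]/-q[2],-q[1]/-q[2]
    f=1+c['k1']*(x*x+y*y); return np.array([c['cx']+c['fx']*x*f,c['cy']+c['fy']*y*f])
def tri(rays):
    A=np.zeros((3,3));b=np.zeros(3)
    for e,d in rays:
        d=d/np.linalg.norm(d);M=np.eye(3)-np.outer(d,d);A+=M;b+=M@e
    return np.linalg.solve(A,b)
E
cat > a.py <<'E'
from h import *
S=np.load('side0.npz');T=np.load('top0.npz')
def crop(im,x0,y0,w,h,k,n): cv2.imwrite(n,cv2.resize(im[y0:y0+h,x0:x0+w,::-1],None,fx=k,fy=k,interpolation=cv2.INTER_NEAREST))
crop(T['im'],160,158,110,110,5,'pics/tmat.png')
crop(T['im'],310,155,90,65,8,'pics/tscale.png')
crop(S['im'],190,195,130,130,4,'pics/smat.png')
crop(S['im'],240,65,80,95,6,'pics/sscale.png')
E
python3 a.py
```

```text
(no output)
```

View pics/tmat.png

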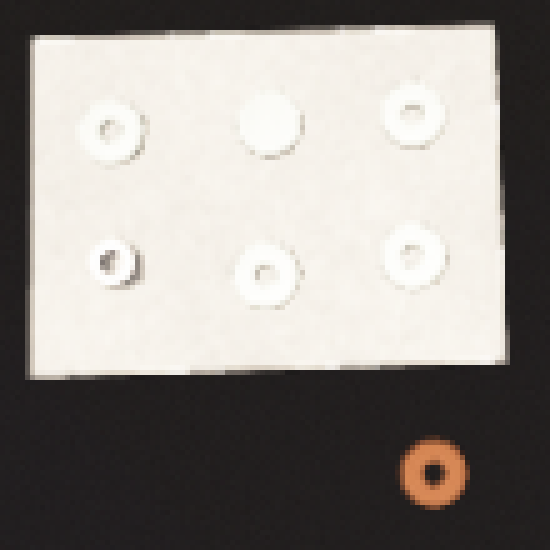

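View pics/smat.png

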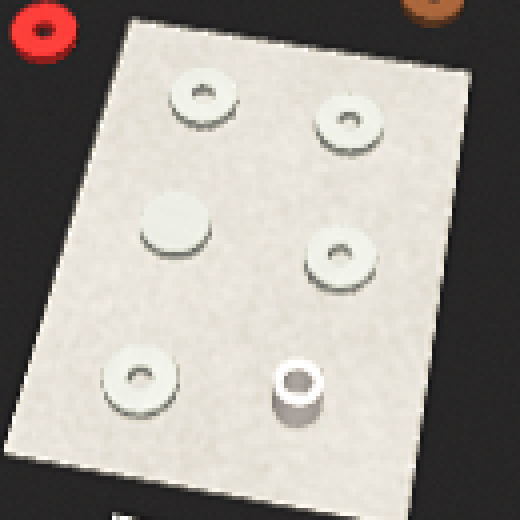

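View pics/tscale.png

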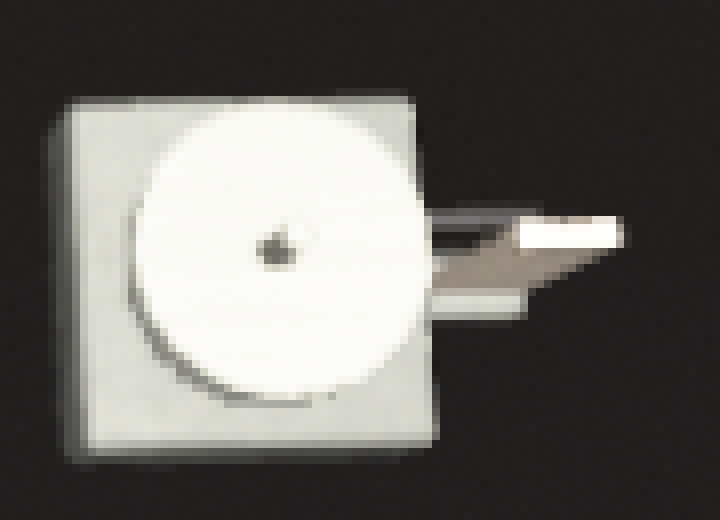

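View pics/sscale.png

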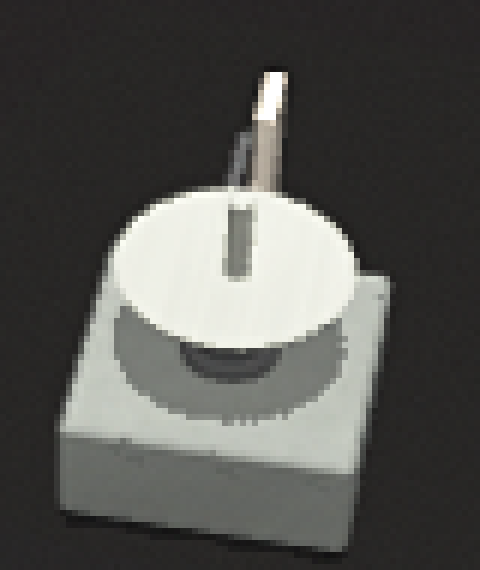

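```bash
cat > b.py <<'E'
from h import *
S=np.load('side0.npz');T=np.load('top0.npz');cs=get_calibration('side');ct=get_calibration('top')
# rings: triangulate bore centres
pairs={'A':((182.3,184.3),(241,218.6)),'x':((214,183),(234,250.5)),}
top={'tl':(182.4,184.0),'tr':(242.4,181.0),'bm':(213.2,213),'br':(242.6,209.2),'disc':(214,182.8)}
side={'tl':(225,289),'tr':(241,218.6),'bm':(275,258.7),'br':(277.2,225.4),'disc':(233.7,250.3)}
for k in top:
    print(k,onz(ct,*top[k],.015).round(4),onz(cs,*side[k],.015).round(4),tri([ray(ct,*top[k]),ray(cs,*side[k])]).round(4))
def gam(im): return (255*(im/255.)**0.5).astype(np.uint8)
def crop(im,x0,y0,w,h,k,n): cv2.imwrite(n,cv2.resize(gam(im)[y0:y0+h,x0:x0+w,::-1],None,fx=k,fy=k,interpolation=cv2.INTER_NEAREST))
crop(T['im'],355,170,40,35,18,'pics/tptr.png')
crop(S['im'],262,70,40,40,14,'pics/sptr.png')
def cloud(d,c):
    v,u=np.nonzero(d>0)
    K=np.array([[c['fx'],0,c['cx']],[0,c['fy'],c['cy']],[0,0,1.]])
    p=cv2.undistortPoints(np.stack([u,v],1)[:,None].astype(float),K,np.array([c['k1'],0,0,0.]))[:,0]
    Rm=R.from_rotvec(c['rotation']).as_matrix(); z=d[v,u]
    P=np.stack([p[:,0]*z,-p[:,1]*z,-z],1)@Rm.T+c['eye']
    o=np.full(d.shape+(3,),np.nan);o[v,u]=P;return o
for n,A,c in(('s',S,cs),('t',T,ct)):
    P=cloud(A['d'],c);np.save(n+'P.npy',P)
    m=(P[...,2]>.115)&(P[...,2]<.13)&(P[...,0]<.6)&(P[...,0]>.3)&(P[...,1]<-.1)&(P[...,1]>-.3)
    lab=cv2.connectedComponentsWithStats(m.astype(np.uint8)); 
    for s in np.argsort(-lab[2][1:,4])[:3]+1:
        q=P[lab[1]==s]; print(n,lab[2][s],q.min(0),q.max(0),np.median(q,0))
t=np.load('tP.npy')
print((t[176:196:1,360:392:2,2]*1000).round(0))
s=np.load('sP.npy')
print((s[74:102,276:292,2]*1000).round(0))
E
python3 b.py
```

```text
tl [0.5581 0.3264 0.015 ] [0.5605 0.3332 0.015 ] [0.5611 0.3283 0.0046]
tr [0.5735 0.1169 0.015 ] [0.5761 0.1241 0.015 ] [0.5767 0.1172 0.0048]
bm [0.4587 0.215  0.015 ] [0.4618 0.2226 0.015 ] [0.4612 0.2161 0.0036]
br [0.4741 0.1136 0.015 ] [0.4773 0.1221 0.015 ] [0.4769 0.1139 0.0028]
disc [0.5648 0.2162 0.015 ] [0.5689 0.2241 0.015 ] [0.5689 0.2175 0.0034]
s [260  90  40  34 800] [ 0.48910854 -0.29867112  0.11531698] [ 0.59989707 -0.15272182  0.12964361] [ 0.54411046 -0.20907769  0.1211698 ]
s [283  92   1   1   1] [ 0.5522134  -0.29883702  0.11861158] [ 0.5522134  -0.29883702  0.11861158] [ 0.5522134  -0.29883702  0.11861158]
t [ 327  170   43   35 1020] [ 0.4862513  -0.29706236  0.11521353] [ 0.59945525 -0.15956673  0.12979347] [ 0.54415466 -0.21884042  0.12157929]
[[ 61.  -1.  -0.   0.  -0.  -9.  -1.  -1.  -4.   1.   0.  -6.  -3.   0.
    4.   1.]
 [126.  61.   1.  -1.  -3.  -0.   3.   2.   3.   1.   4.  -5.  -2.  -4.
   -1.  -4.]
 [119.  67. -11.  -1.  -2.  -4.  -0.  -1.  -1.  -1.  -4.  -3.  -2.   0.
   -3.  -3.]
 [119.  62.   4.   1.  -5.   6.   1.   1.   2.   0.   3.   1.  -
[... 3062 characters left out ...]
.   0.
   -1.  -5.]
 [ -3.  -3. 121. 119. 120.  -3. 106. 107. 111. 103.  80.  -1.   0.  -4.
   -3.  -2.]
 [ -3.  -4. 123. 122.  -1.  -0. 102. 103. 104. 100.  -1.  -7.   1.   3.
   -1.  -2.]
 [121. 118. 121. 123.   0.  -2. 102. 101. 100.  90.  -2.   3.  -4.  -4.
   -0.  -0.]
 [121. 120. 122. 166. 169. 168. 121. 122. 121. 120. 124.  -0.  -3.  -4.
   -1.  -1.]
 [123. 121. 168. 164. 170. 167. 167. 122. 119. 122. 122. 119. 118.   1.
   -0.  -0.]
 [122. 119. 164. 167. 167. 164. 165. 120. 124. 125. 122. 120. 121. 122.
  121. 118.]
 [121. 122. 160. 163. 165. 164. 122. 122. 123. 121. 123. 124. 121. 119.
  124. 119.]
 [121. 121. 156. 158. 161. 157. 118. 124. 120. 120. 121. 122. 124. 124.
  120. 120.]]
```

View pics/tptr.png

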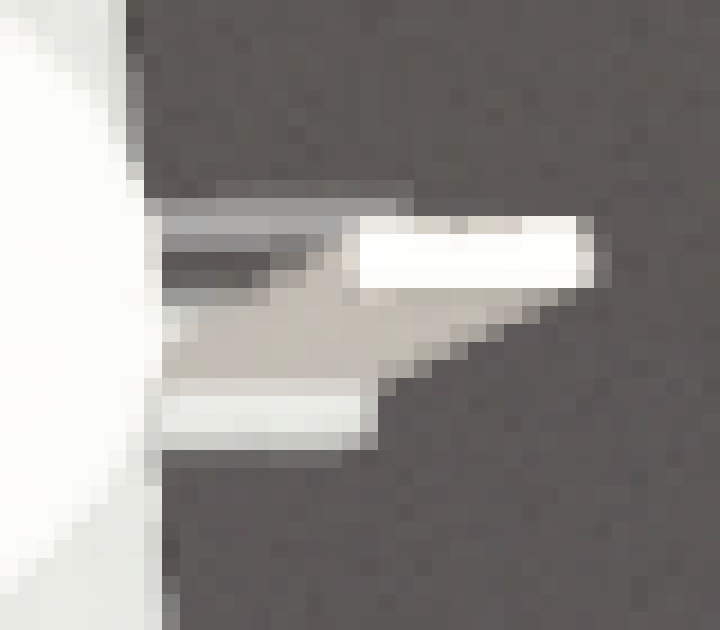

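View pics/sptr.png

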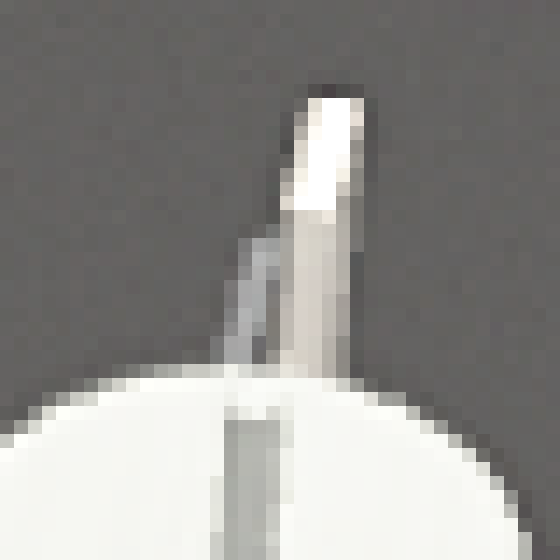

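```bash
cat > c.py <<'E'
from h import *
for n in ("side","top"):
    I=[];D=[]
    for k in range(5):
        im,d=camera(n);I.append(im.astype(float));d=d.copy();d[d==0]=np.nan;D.append(d)
    np.savez(n+'avg.npz',im=np.mean(I,0),d=np.nanmean(D,0),sd=np.nanstd(D,0))
E
python3 c.py; cat > d.py <<'E'
from h import *
def cloud(d,c):
    v,u=np.nonzero(d>0)
    K=np.array([[c['fx'],0,c['cx']],[0,c['fy'],c['cy']],[0,0,1.]])
    p=cv2.undistortPoints(np.stack([u,v],1)[:,None].astype(float),K,np.array([c['k1'],0,0,0.]))[:,0]
    Rm=R.from_rotvec(c['rotation']).as_matrix(); z=d[v,u]
    P=np.stack([p[:,0]*z,-p[:,1]*z,-z],1)@Rm.T+c['eye']
    o=np.full(d.shape+(3,),np.nan);o[v,u]=P;return o
np.set_printoptions(linewidth=200,suppress=True)
for n in ('side','top'):
    A=np.load(n+'avg.npz');c=get_calibration(n);P=cloud(A['d'],c);np.save(n+'P.npy',P)
    x,y,z=P.transpose(2,0,1)
    m=(abs(z-.1215)<.005)&(abs(x-.544)<.062)&(abs(y+.21)<.07)
    pts=P[m]; (cx,cy),r=cv2.minEnclosingCircle(pts[:,:2].astype(np.float32))
    print(n,'pan z',np.median(pts[:,2]),'circ',cx,cy,r)
    mm=(z>.15)&(abs(x-.544)<.03)&(abs(y+.21)<.06)
    vv,uu=np.nonzero(mm); print('spindle px',uu.mean(),vv.mean(),len(uu)); q=P[mm]; print(q.round(4).tolist())
    mm=(z>0)&(z<.01)&(abs(x-.515)<.1)&(abs(y-.2)<.14); print('mat z',np.median(z[mm]),mm.sum())
    mm=(z>.0)&(z<.03)&(abs(x-.3)<.1)&(abs(y-.0)<.14); 
    mm=(abs(x-.3)<.05)&(abs(y-.4)<.05);print('bench',np.median(z[mm]))
t=np.load('topP.npy'); 
print('top z');print((t[180:188,360:388,2]*1000).round(0))
s=np.load('sideP.npy');print('side z');print((s[76:99,277:291,2]*1000).round(0));print((s[84:99,277:291,0]*1000).round(0));print((s[84:99,277:291,1]*1000).round(0))
E
python3 d.py
```

```text
side pan z 0.12114214394841305 circ 0.5487382411956787 -0.21839860081672668 0.06345836073160172
spindle px 279.73333333333335 100.13333333333334 30
[[0.5497, -0.2135, 0.1672], [0.5468, -0.2142, 0.1673], [0.5438, -0.2133, 0.1686], [0.552, -0.2109, 0.1651], [0.5487, -0.2087, 0.1675], [0.546, -0.2099, 0.1672], [0.543, -0.2098, 0.1678], [0.5406, -0.2128, 0.1659], [0.5511, -0.2069, 0.1648], [0.5481, -0.2065, 0.1657], [0.5451, -0.2055, 0.1672], [0.5424, -0.2071, 0.1664], [0.5401, -0.2109, 0.1639], [0.5508, -0.2059, 0.162], [0.5476, -0.2044, 0.1639], [0.5448, -0.2051, 0.1638], [0.5421, -0.2064, 0.1634], [0.5508, -0.2074, 0.1571], [0.5478, -0.2066, 0.1584], [0.5443, -0.2029, 0.1621], [0.542, -0.2067, 0.1594], [0.5506, -0.2073, 0.1535], [0.5473, -0.205, 0.1559], [0.5447, -0.2065, 0.1553], [0.5416, -0.2055, 0.1568], [0.5501, -0.2048, 0.1518], [0.5471, -0.2046, 0.1526], [0.5443, -0.2056, 0.1524], [0.5415, -0.2064, 0.1523], [0.5438, -0.2033, 0.1506]]
mat z 0.0019112721887633022 6020
bench -0.0009371092040594275
top pan z 0.12157670298178735 circ 0.5460371375083923 -0.21912534534931183 0.06015728
[... 5065 characters left out ...]
6.]
 [-447. -449. -299. -297. -324. -302. -303. -303. -304. -334. -457. -457. -457. -457.]
 [-442. -444. -294. -294. -446. -306. -303. -304. -307. -336. -451. -453. -453. -453.]
 [-439. -438. -289. -287. -441. -303. -303. -303. -307. -339. -444. -446. -446. -448.]
 [-431. -283. -283. -287. -435. -301. -303. -302. -309. -342. -442. -441. -440. -443.]
 [-426. -280. -281. -428. -430. -303. -305. -304. -312. -433. -436. -435. -436. -436.]
 [-272. -274. -276. -424. -424. -304. -303. -303. -316. -426. -429. -429. -430. -435.]
 [-268. -268. -214. -214. -213. -271. -272. -272. -274. -274. -424. -426. -424. -426.]
 [-263. -211. -209. -210. -210. -213. -268. -268. -269. -270. -270. -270. -422. -419.]]
```

```bash
cat > e.py <<'E'
from h import *
np.set_printoptions(linewidth=200,suppress=True)
from scipy.optimize import least_squares
for n in ('side','top'):
    P=np.load(n+'P.npy');c=get_calibration(n);x,y,z=P.transpose(2,0,1)
    zp=.1215
    m=((abs(z-.1215)<.006)|(z>.148))&(abs(x-.545)<.075)&(y<-.14)&(y>-.29)
    m=cv2.morphologyEx(m.astype(np.uint8),cv2.MORPH_OPEN,np.ones((5,5)))
    cnt=max(cv2.findContours(m,cv2.RETR_EXTERNAL,cv2.CHAIN_APPROX_NONE)[0],key=len)[:,0]
    q=np.array([onz(c,u,v,.123)[:2] for u,v in cnt])
    f=lambda p:np.hypot(q[:,0]-p[0],q[:,1]-p[1])-p[2]
    s=least_squares(f,[.545,-.217,.06],loss='soft_l1',f_scale=.001).x
    print(n,'pan',s, np.std(f(s)))
    mm=(z>.1645)&(abs(x-.544)<.03)&(abs(y+.21)<.06)
    vv,uu=np.nonzero(mm);  print('sp top', len(uu),onz(c,uu.mean(),vv.mean(),.169))
    # rim from depth points
    # spindle side: pixels axis u at heights
    col=np.load(n+'avg.npz')['im'];
    if n=='side': print(col[96:116,274:288].mean(-1).round(0))
    else: print(col[177:192,338:354].mean(-1).round(0))
E
python3 e.py
```

```text
side pan [ 0.54742509 -0.21168056  0.05829823] 0.0013448443130421696
sp top 12 [ 0.54599855 -0.20719359  0.169     ]
[[115. 157. 153. 170. 226. 186. 152. 162. 201. 185. 160. 120.  74.  30.]
 [250. 248. 247. 243. 235. 239. 247. 246. 242. 242. 242. 222. 164.  89.]
 [240. 240. 239. 237. 225. 244. 244. 239. 228. 239. 240. 243. 248. 246.]
 [238. 239. 238. 233. 172. 214. 236. 183. 217. 239. 239. 239. 240. 241.]
 [239. 238. 238. 233. 100. 120. 120. 125. 198. 240. 239. 239. 239. 238.]
 [238. 237. 239. 235. 107. 126. 127. 133. 194. 241. 239. 239. 238. 238.]
 [238. 236. 239. 237. 108. 127. 128. 146. 226. 240. 239. 239. 238. 239.]
 [238. 237. 240. 236. 110. 127. 126. 144. 225. 240. 239. 239. 237. 238.]
 [237. 235. 236. 202. 112. 128. 126. 142. 224. 241. 239. 238. 237. 238.]
 [236. 236. 237. 202. 115. 127. 125. 138. 217. 240. 239. 238. 237. 238.]
 [235. 236. 238. 203. 116. 128. 123. 155. 245. 240. 239. 238. 237. 238.]
 [234. 237. 238. 201. 118. 127. 123. 154. 244. 239. 238. 237. 237. 237.]
 [234. 238. 235. 163. 119. 127. 128. 172. 243. 239. 238. 237. 236. 236.]
 [235. 238. 234. 163. 117. 125. 12
[... 1139 characters left out ...]
250. 245. 247. 250. 250. 250. 250.]
 [248. 248. 248. 248. 242. 227. 168. 197. 248. 250. 248. 243. 250. 250. 250. 250.]
 [248. 248. 248. 245. 198. 129. 114. 168. 228. 244. 245. 247. 249. 249. 249. 249.]
 [248. 248. 248. 243. 161. 105. 107. 112. 157. 230. 245. 249. 249. 249. 249. 249.]
 [248. 249. 249. 247. 221. 124. 109. 126. 178. 243. 249. 249. 249. 249. 249. 249.]
 [249. 249. 249. 249. 246. 217. 208. 219. 234. 249. 249. 249. 249. 250. 250. 250.]
 [249. 249. 250. 250. 250. 250. 250. 250. 250. 250. 250. 250. 250. 250. 250. 250.]
 [250. 250. 250. 250. 250. 250. 250. 250. 250. 250. 250. 250. 250. 250. 251. 250.]
 [250. 250. 250. 250. 250. 250. 250. 250. 250. 250. 250. 250. 250. 250. 250. 250.]]
```

Call:
servo_tool(
  targets=[
    {"xyz": [36, -20, 0], "rotation": [0, 0, 0], "fingers": 100},
    {"xyz": [36, -20, 0], "rotation": [0, 0, 0], "fingers": 100},
    {"xyz": [36, -20, 0], "rotation": [0, 0, 0], "fingers": 100},
    {"xyz": [36, -20, 0], "rotation": [0, 0, 0], "fingers": 100},
    {"xyz": [36, -20, 0], "rotation": [0, 0, 0], "fingers": 100},
    {"xyz": [36, -20, 0], "rotation": [0, 0, 0], "fingers": 100},
    {"xyz": [36, -20, 0], "rotation": [0, 0, 0], "fingers": 100},
    {"xyz": [36, -20, 0], "rotation": [0, 0, 0], "fingers": 100},
  ],
)

```text
t: 1.27
eef_pos: [0.408, -0.3638, 0.2212]
tcp_rot: [3.107, 0.432, -0.006]
wrist_force: [0.6, 0.1, 0.2]
width: 0.0872
```

```bash
cat > go.py <<'E'
from h import *
import sys
# go.py x y z [yawdeg of tool y from current]: print tool-frame delta mm
o=env.get_obs(); M=R.from_rotvec(o['tcp_rot']).as_matrix(); p=o['eef_pos']
print('t',round(o['t'],2),'tcp',p.round(4),'F',o['wrist_force'].round(2),'M',o['ft_torque'].round(3),'w',round(o['width'],4),'toolx',M[:,0].round(3),'tooly',M[:,1].round(3),'z',M[:,2].round(3),'q',o['joint_positions'].round(2))
if len(sys.argv)>3:
    d=M.T@(np.array(list(map(float,sys.argv[1:4])))-p)*1000; print('delta',d.round(1),'rows',(np.linalg.norm(d)/41).round(1))
E
python3 go.py .476 .118 .12
```

```text
t 1.27 tcp [ 0.408  -0.3638  0.2212] F [0.62 0.1  0.18] M [-0.012 -0.068 -0.03 ] w 0.0872 toolx [ 0.962  0.273 -0.005] tooly [ 0.273 -0.962  0.004] z [-0.003 -0.005 -1.   ] q [ 0.89  0.18 -0.28  1.66  0.06  1.31 -0.69]
delta [ 197.3 -445.3   98.6] rows 12.1
```

Call:
servo_tool(
  targets=[
    {"xyz": [16, -37, 0], "rotation": [0, 0, 0], "fingers": 100},
    {"xyz": [16, -37, 0], "rotation": [0, 0, 0], "fingers": 100},
    {"xyz": [16, -37, 0], "rotation": [0, 0, 0], "fingers": 100},
    {"xyz": [16, -37, 0], "rotation": [0, 0, 0], "fingers": 100},
    {"xyz": [16, -37, 0], "rotation": [0, 0, 0], "fingers": 100},
    {"xyz": [16, -37, 0], "rotation": [0, 0, 0], "fingers": 100},
    {"xyz": [16, -37, 0], "rotation": [0, 0, 0], "fingers": 100},
    {"xyz": [16, -37, 0], "rotation": [0, 0, 0], "fingers": 100},
  ],
)

```text
t: 1.93
eef_pos: [0.4532, -0.0335, 0.2202]
tcp_rot: [3.103, 0.436, 0.001]
wrist_force: [1.2, 0.1, 0.9]
width: 0.0867
```

```bash
python3 go.py .476 .118 .07
```

```text
t 1.93 tcp [ 0.4532 -0.0335  0.2202] F [1.18 0.13 0.91] M [-0.009 -0.068  0.016] w 0.0867 toolx [ 0.961  0.276 -0.001] tooly [ 0.276 -0.961  0.008] z [ 0.002 -0.008 -1.   ] q [ 0.57 -0.02 -0.59  1.87 -0.    1.29 -1.31]
delta [  63.8 -140.5  149. ] rows 5.2
```

Call:
servo_tool(
  targets=[
    {"xyz": [14, -32, 10], "rotation": [0, 0, 0], "fingers": 100},
    {"xyz": [14, -32, 20], "rotation": [0, 0, 0], "fingers": 100},
    {"xyz": [14, -32, 20], "rotation": [0, 0, 0], "fingers": 100},
    {"xyz": [14, -32, 20], "rotation": [0, 0, 0], "fingers": 100},
    {"xyz": [8, -14, 30], "rotation": [0, 0, 0], "fingers": 100},
    {"xyz": [0, 0, 30], "rotation": [0, 0, 0], "fingers": 100},
    {"xyz": [0, 0, 15], "rotation": [0, 0, 0], "fingers": 100},
  ],
)

```text
t: 2.52
eef_pos: [0.4799, 0.1391, 0.0763]
tcp_rot: [3.101, 0.455, 0.03]
wrist_force: [-0.1, -0.5, 0.7]
width: 0.0872
```

```bash
cat > look.py <<'E'
from h import *
import sys
tag=sys.argv[1]; x,y,z,w=map(float,sys.argv[2:6])
for n in ("side","top"):
    im,d=camera(n);np.savez(f"{n}_{tag}.npz",im=im,d=d);c=get_calibration(n)
    u,v=proj(c,[x,y,z]).round().astype(int);s=int(w)
    v0,u0=max(v-s,0),max(u-s,0)
    cr=im[v0:v+s,u0:u+s,::-1];k=int(480/(2*s))
    cv2.imwrite(f"pics/{n}_{tag}.png",cv2.resize(cr,None,fx=k,fy=k,interpolation=cv2.INTER_NEAREST));print(n,'origin',u0,v0,'k',k)
E
python3 go.py .476 .118 .008; python3 look.py r1 .476 .118 .03 40; cd pics; python3 -c "
import cv2;cv2.imwrite('r1b.png',cv2.hconcat([cv2.resize(cv2.imread(f'{n}_r1.png'),(390,390)) for n in('side','top')]))"
```

```text
t 2.52 tcp [0.4799 0.1391 0.0763] F [-0.07 -0.51  0.71] M [-0.067  0.079 -0.023] w 0.0872 toolx [0.958 0.287 0.018] tooly [ 0.287 -0.958  0.01 ] z [ 0.02  -0.004 -1.   ] q [ 0.29  0.27 -0.75  1.94  0.23  1.   -1.84]
delta [-11.   18.4  68.3] rows 1.7
side origin 238 181 k 6
top origin 201 168 k 6
```

View pics/r1b.png

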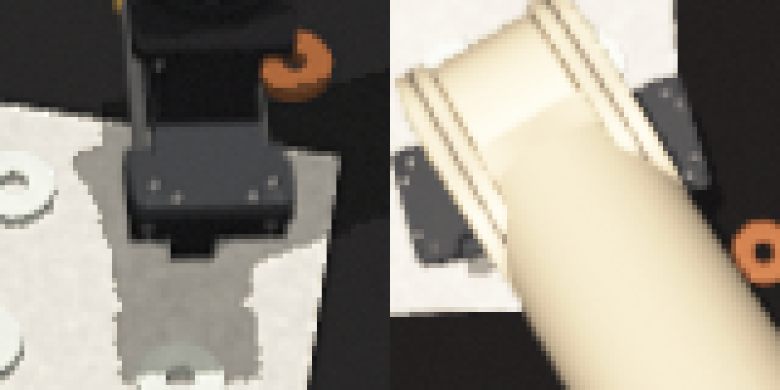

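```bash
python3 - <<'E'
from h import *
c=get_calibration('side')
p=np.array([.4799,.1391,.0763]);ty=np.array([.287,-.958,.01])
for o in(.0436,.05,.0585): print(o,proj(c,p-ty*o))
d=np.load('side_r1.npz')['d']; im=np.load('side_r1.npz')['im']
print(d[226:240,270:286].round(3)); print(im[226:240,270:286].mean(-1).round(0))
E
```

```text
0.0436 [277.38961721 231.23690903]
0.05 [277.60661848 233.42127623]
0.0585 [277.89714791 236.3465029 ]
[[1.011 1.01  1.012 1.012 1.01  1.011 1.016 1.012 1.015 1.013 1.014 1.015
  1.013 1.015 1.016 1.014]
 [1.015 1.014 1.012 1.019 1.014 1.019 1.017 1.015 1.019 1.018 1.018 1.018
  1.019 1.021 1.018 1.018]
 [1.029 1.03  1.027 1.032 1.031 1.028 1.028 1.033 1.027 1.034 1.031 1.028
  1.032 1.035 1.031 1.032]
 [1.032 1.029 1.032 1.033 1.032 1.033 1.036 1.031 1.036 1.032 1.035 1.037
  1.036 1.037 1.036 1.033]
 [1.035 1.037 1.034 1.033 1.041 1.036 1.039 1.033 1.034 1.04  1.036 1.037
  1.038 1.038 1.04  1.04 ]
 [1.036 1.039 1.042 1.041 1.04  1.1   1.101 1.103 1.102 1.103 1.097 1.106
  1.199 1.208 1.208 1.21 ]
 [1.208 1.208 1.208 1.106 1.105 1.107 1.106 1.109 1.107 1.108 1.112 1.106
  1.205 1.206 1.212 1.206]
 [1.205 1.2   1.207 1.11  1.108 1.11  1.112 1.11  1.112 1.112 1.109 1.111
  1.206 1.209 1.204 1.206]
 [1.207 1.207 1.205 1.113 1.113 1.114 1.112 1.114 1.111 1.116 1.112 1.115
  1.203 1.207 1.205 1.207]
 [1.204 1.206 1.201 0.    1.205 1.205 1.202 1.2   1.199 1.203 1.202 1.203
  1.205 1.203 
[... 908 characters left out ...]
. 123.
  138. 149.]
 [152. 144. 122.   9.  15.  17.  14.  18.  16.  17.  13.  40. 107. 144.
  154. 151.]
 [150. 148. 128.  31.  37.  38.  41.  45.  45.  46.  44.  62. 126. 156.
  155. 153.]
 [146. 144. 130.  94.  97.  97. 102. 107. 106. 106. 106. 120. 156. 153.
  154. 152.]
 [149. 146. 147. 145. 147. 147. 149. 150. 149. 145. 143. 154. 155. 150.
  151. 152.]
 [156. 155. 149. 149. 152. 152. 150. 151. 152. 151. 148. 151. 150. 147.
  146. 149.]
 [154. 153. 149. 147. 149. 148. 147. 147. 149. 147. 148. 148. 147. 146.
  145. 146.]
 [147. 146. 144. 147. 145. 146. 147. 147. 150. 147. 145. 146. 146. 147.
  148. 149.]
 [145. 144. 143. 146. 145. 147. 147. 147. 147. 143. 143. 145. 147. 151.
  152. 150.]]
```

```bash
cat > go.py <<'E'
from h import *
import sys
# go.py x y z [yaw]: tool-frame delta mm; rot units to make tool vertical with tool-x at yaw deg
o=env.get_obs(); M=R.from_rotvec(o['tcp_rot']).as_matrix(); p=o['eef_pos']
yaw=np.degrees(np.arctan2(M[1,0],M[0,0]))
print('t',round(o['t'],2),'tcp',(p*1000).round(1),'F',o['wrist_force'].round(2),'M',o['ft_torque'].round(3),'w',round(o['width']*1000,1),'yaw',yaw.round(1),'z',M[:,2].round(3),'q',o['joint_positions'].round(2))
if len(sys.argv)>3:
    d=M.T@(np.array(list(map(float,sys.argv[1:4])))-p)*1000
    y=np.radians(float(sys.argv[4]) if len(sys.argv)>4 else yaw)
    D=np.array([[np.cos(y),np.sin(y),0],[np.sin(y),-np.cos(y),0],[0,0,-1]])
    rv=R.from_matrix(M.T@D).as_rotvec(degrees=True)/6
    print('delta',d.round(1),'rows',(np.linalg.norm(d)/41).round(1),'rot',rv.round(2))
E
python3 go.py .476 .118 .006
```

```text
t 2.62 tcp [479.4 138.1  76.7] F [-0.8  -0.48 -0.04] M [-0.012 -0.007 -0.052] w 87.0 yaw 16.6 z [ 0.018 -0.005 -1.   ] q [ 0.29  0.27 -0.75  1.94  0.23  1.   -1.83]
delta [-10.1  17.6  70.7] rows 1.8 rot [ 0.09 -0.15 -0.  ]
```

Call:
servo_tool(
  targets=[
    {"xyz": [-7, 12, 25], "rotation": [0.09, -0.15, 0], "fingers": 100},
    {"xyz": [-3, 6, 22], "rotation": [0, 0, 0], "fingers": 100},
    {"xyz": [0, 0, 12], "rotation": [0, 0, 0], "fingers": 100},
    {"xyz": [0, 0, 3], "rotation": [0, 0, 0], "fingers": 100},
  ],
)

```text
t: 2.95
eef_pos: [0.4797, 0.1172, 0.0184]
tcp_rot: [3.108, 0.451, 0.011]
wrist_force: [0.1, -0.7, -0.6]
width: 0.0869
```

```bash
python3 go.py .476 .118 .006
```

```text
t 2.95 tcp [479.7 117.2  18.4] F [ 0.09 -0.75 -0.62] M [-0.009  0.035  0.01 ] w 86.9 yaw 16.5 z [ 0.007  0.    -1.   ] q [ 0.29  0.35 -0.7   1.98  0.29  0.9  -1.85]
delta [-3.4 -1.9 12.3] rows 0.3 rot [ 0.02 -0.07 -0.  ]
```

Call:
servo_tool(
  targets=[
    {"xyz": [-3, -1, 8], "rotation": [0, 0, 0], "fingers": 100},
    {"xyz": [0, 0, 4], "rotation": [0, 0, 0], "fingers": 60},
    {"xyz": [0, 0, 1], "rotation": [0, 0, 0], "fingers": 0},
    {"xyz": [0, 0, 0], "rotation": [0, 0, 0], "fingers": 0},
    {"xyz": [0, 0, 0], "rotation": [0, 0, 0], "fingers": 0},
  ],
  newtons=8,
)

```text
t: 3.37
eef_pos: [0.4791, 0.1185, 0.0083]
tcp_rot: [3.108, 0.451, 0.02]
wrist_force: [0.3, -0.1, -0.1]
width: 0.0683
```

```bash
python3 go.py .476 .118 .006
```

```text
t 3.37 tcp [479.1 118.5   8.3] F [ 0.26 -0.07 -0.13] M [-0.018  0.001 -0.023] w 68.3 yaw 16.5 z [ 0.013  0.001 -1.   ] q [ 0.28  0.37 -0.7   2.    0.31  0.87 -1.86]
delta [-3.1 -0.4  2.2] rows 0.1 rot [ 0.03 -0.12 -0.  ]
```

Call:
servo_tool(
  targets=[
    {"xyz": [-3, 0, 2], "rotation": [0, 0, 0], "fingers": 0},
    {"xyz": [0, 0, 0], "rotation": [0, -0.1, 0], "fingers": 0},
    {"xyz": [0, 0, 0], "rotation": [0, 0, 0], "fingers": 0},
    {"xyz": [0, 0, 0], "rotation": [0, 0, 0], "fingers": 0},
  ],
)

```text
t: 3.7
eef_pos: [0.4769, 0.118, 0.0075]
tcp_rot: [3.106, 0.451, 0.005]
wrist_force: [-0.2, 1.8, -1.6]
width: 0.0461
```

```bash
python3 go.py .476 .118 .006; python3 look.py g1 .476 .118 .03 40
```

```text
t 3.7 tcp [476.9 118.    7.5] F [-0.16  1.8  -1.65] M [0.077 0.019 0.019] w 46.1 yaw 16.5 z [ 0.004 -0.002 -1.   ] q [ 0.28  0.37 -0.7   1.99  0.31  0.88 -1.86]
delta [-0.9 -0.2  1.5] rows 0.0 rot [ 0.03 -0.03 -0.  ]
side origin 238 181 k 6
top origin 201 168 k 6
```

View pics/side_g1.png

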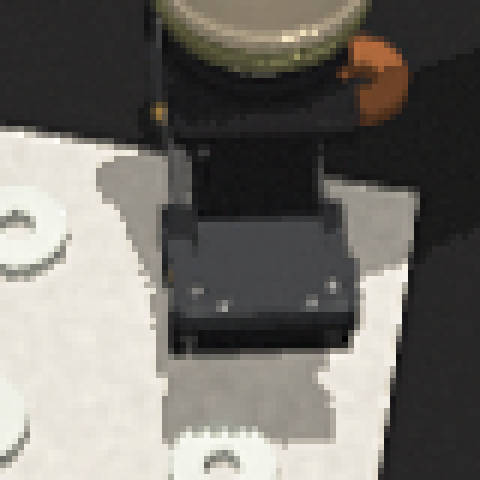

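Call:
servo_tool(
  targets=[
    {"xyz": [0, 0, 0], "rotation": [0, 0, 0], "fingers": 70},
    {"xyz": [0, 0, 0], "rotation": [0, 0, 0], "fingers": 70},
    {"xyz": [0, 0, 0], "rotation": [0, 0, 1.1], "fingers": 70},
    {"xyz": [0, 0, 0], "rotation": [0, 0, 1.1], "fingers": 70},
  ],
)

```text
t: 4.13
eef_pos: [0.477, 0.1181, 0.0074]
tcp_rot: [3.139, 0.086, 0.006]
wrist_force: [-0.8, 0.3, -0.4]
width: 0.0592
```

```bash
python3 go.py .4769 .118 .006 106.5;python3 look.py g2 .476 .118 .03 40
```

```text
t 4.13 tcp [477.  118.1   7.4] F [-0.76  0.3  -0.45] M [ 0.029  0.018 -0.071] w 59.2 yaw 3.1 z [ 0.004 -0.002 -1.   ] q [ 0.25  0.36 -0.65  1.99  0.29  0.87 -2.08]
delta [-0.1  0.1  1.4] rows 0.0 rot [ 5.000e-02 -1.000e-02 -1.723e+01]
side origin 238 181 k 6
top origin 201 168 k 6
```

Call:
servo_tool(
  targets=[
    {"xyz": [0, 0, 0], "rotation": [0, 0, -1.19], "fingers": 70},
    {"xyz": [0, 0, 0], "rotation": [0, 0, -1.19], "fingers": 70},
    {"xyz": [0, 0, 0], "rotation": [0, 0, -1.19], "fingers": 70},
    {"xyz": [0, 0, 0], "rotation": [0, 0, -1.19], "fingers": 70},
    {"xyz": [0, 0, 0], "rotation": [0, 0, -1.19], "fingers": 70},
    {"xyz": [0, 0, 0], "rotation": [0, 0, -1.19], "fingers": 70},
    {"xyz": [0, 0, 0], "rotation": [0, 0, -1.19], "fingers": 70},
    {"xyz": [0, 0, 0], "rotation": [0, 0, -1.19], "fingers": 70},
  ],
)

```text
t: 4.9
eef_pos: [0.4775, 0.1185, 0.0081]
tcp_rot: [2.699, 1.596, 0.005]
wrist_force: [0.0, -0.4, 0.2]
width: 0.0609
```

```bash
python3 go.py .4769 .118 .006 106.5
```

```text
t 4.9 tcp [477.5 118.5   8.1] F [ 0.02 -0.38  0.21] M [ 0.04  -0.022  0.033] w 60.9 yaw 61.2 z [ 0.006 -0.003 -1.   ] q [ 0.4   0.41 -0.84  1.99  0.4   0.9  -1.15]
delta [-0.7 -0.3  2.1] rows 0.1 rot [ 0.06  0.02 -7.55]
```

Call:
servo_tool(
  targets=[
    {"xyz": [0, 0, 1], "rotation": [0, 0, -1.19], "fingers": 70},
    {"xyz": [0, 0, 0], "rotation": [0, 0, -1.19], "fingers": 70},
    {"xyz": [0, 0, 0], "rotation": [0, 0, -1.19], "fingers": 70},
    {"xyz": [0, 0, 0], "rotation": [0, 0, -1.19], "fingers": 70},
    {"xyz": [0, 0, 0], "rotation": [0, 0, -1.19], "fingers": 70},
    {"xyz": [0, 0, 0], "rotation": [0, 0, -1.0], "fingers": 70},
    {"xyz": [0, 0, 1], "rotation": [0, 0, 0], "fingers": 70},
  ],
)

```text
t: 5.48
eef_pos: [0.4782, 0.1182, 0.0067]
tcp_rot: [1.927, 2.472, 0.004]
wrist_force: [0.2, -0.7, -0.3]
width: 0.0606
```

```bash
python3 go.py .4769 .118 .006 106.5
```

```text
t 5.48 tcp [478.2 118.2   6.7] F [ 0.19 -0.66 -0.3 ] M [-0.003 -0.138 -0.008] w 60.6 yaw 104.1 z [ 0.008 -0.003 -1.   ] q [ 0.52  0.48 -0.98  1.98  0.5   0.94 -0.48]
delta [ 0.1 -1.3  0.7] rows 0.0 rot [ 0.06  0.04 -0.39]
```

Close, centring the ring on the second axis.

Call:
servo_tool(
  targets=[
    {"xyz": [0, -1, 1], "rotation": [0.06, 0.04, -0.3], "fingers": 0},
    {"xyz": [0, 0, 0], "rotation": [0, 0, 0], "fingers": 0},
    {"xyz": [0, 0, 0], "rotation": [0, 0, 0], "fingers": 0},
    {"xyz": [0, 0, 0], "rotation": [0, 0, 0], "fingers": 0},
    {"xyz": [0, 0, 0], "rotation": [0, 0, 0], "fingers": 0},
  ],
  newtons=12,
)

```text
t: 5.9
eef_pos: [0.4773, 0.1178, 0.0055]
tcp_rot: [1.896, 2.505, 0.001]
wrist_force: [0.7, -0.2, -0.6]
width: 0.0453
```

```bash
python3 go.py .4769 .118 .2
```

```text
t 5.9 tcp [477.3 117.8   5.5] F [ 0.66 -0.22 -0.63] M [-0.041 -0.136 -0.063] w 45.3 yaw 105.7 z [ 0.  0. -1.] q [ 0.52  0.49 -0.99  1.98  0.5   0.94 -0.45]
delta [   0.3   -0.2 -194.5] rows 4.7 rot [0. 0. 0.]
```

Call:
servo_tool(
  targets=[
    {"xyz": [0, 0, 0], "rotation": [0, 0, 0], "fingers": 0},
    {"xyz": [0, 0, -15], "rotation": [0, 0, 0], "fingers": 0},
    {"xyz": [0, 0, -40], "rotation": [0, 0, 0], "fingers": 0},
    {"xyz": [0, 0, -40], "rotation": [0, 0, 0], "fingers": 0},
    {"xyz": [0, 0, -40], "rotation": [0, 0, 0], "fingers": 0},
    {"xyz": [0, 0, -40], "rotation": [0, 0, 0], "fingers": 0},
    {"xyz": [0, 0, -40], "rotation": [0, 0, 0], "fingers": 0},
    {"xyz": [0, 0, -15], "rotation": [0, 0, 0], "fingers": 0},
  ],
  newtons=20,
)

```text
t: 6.57
eef_pos: [0.4724, 0.1187, 0.2399]
tcp_rot: [-1.891, -2.498, 0.012]
wrist_force: [1.1, 0.4, -1.8]
width: 0.0446
```

```bash
python3 go.py .543 -.205 .205; python3 look.py l1 .477 .118 .2 40
```

```text
t 6.57 tcp [472.4 118.7 239.9] F [ 1.11  0.4  -1.81] M [ 0.033 -0.223 -0.064] w 44.6 yaw 105.8 z [-0.011 -0.001 -1.   ] q [ 0.78  0.16 -1.2   1.73  0.15  1.36 -0.17]
delta [-330.8  -19.6   34.3] rows 8.1 rot [-0.11 -0.02  0.  ]
side origin 241 139 k 6
top origin 200 162 k 6
```

View pics/side_l1.png

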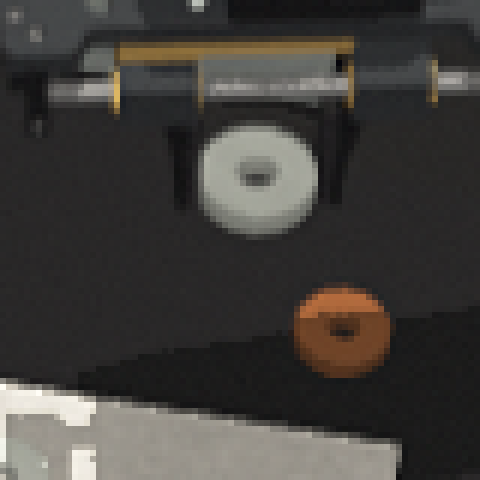

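```bash
python3 go.py; python3 - <<'E'
from h import *
c=get_calibration('side'); o=env.get_obs()['eef_pos']
print(o,proj(c,o+[0,0,.0095]))
im=np.load('side_l1.npz')['im'].astype(float); 
# ring top face mask in crop
g=im.mean(-1)[150:185,262:305].astype(np.uint8); print(g[8:30,10:36])
for z in (.2494,.2464): print(onz(c,283.5,167.2,z)-o)
E
```

```text
t 6.67 tcp [472.6 118.2 238. ] F [-0.08  0.49 -2.39] M [-0.062 -0.18  -0.025] w 44.8 yaw 105.7 z [-0.011 -0.001 -1.   ] q [ 0.78  0.16 -1.2   1.74  0.15  1.36 -0.17]
[0.47259014 0.11820761 0.23801117] [284.42251273 165.91004334]
[[ 38  41  40  38  40  38  39  38  36  36  38  39  37  37  36  39  38  40
   40  38  29  28  27  33  34  24]
 [ 36  39  31  39  40  37  34  44  50  58  66  65  64  59  57  45  37  38
   39  40  42  37  26  30  29  24]
 [ 29  35  30  38  37  42  64  91 108 124 132 131 128 129 121  90  61  49
   35  38  36  36  27  32  30  23]
 [ 23  31  32  39  55  87 129 152 160 167 167 166 167 166 160 142 125 104
   61  40  36  35  26  33  32  23]
 [ 25  32  34  60 116 147 165 163 163 164 164 163 164 163 164 164 165 156
  123  75  40  31  26  30  31  24]
 [ 23  30  48 106 163 163 161 160 162 162 164 164 164 163 163 162 164 162
  157 135  75  27  27  30  30  24]
 [ 29  33  79 155 164 161 160 160 161 160 159 161 161 162 163 163 162 162
  163 162 125  31  25  32  30  21]
 [ 28  36  94 172 164 161 160 160 159 149 140 138 139 139 153 163 163 161
  161 163 152  74  20  32  29  21]
[... 897 characters left out ...]
8 123 133 142 145 156 157 160 155 154 147 135 127
  120 111  71  35  39  41  40  38]
 [ 41  39  39  46  82 109 120 119 121 126 130 137 134 131 128 124 120 117
  112  74  36  38  40  40  40  41]
 [ 39  39  39  38  43  68  99 114 120 121 121 123 123 121 121 120 114  94
   65  35  37  40  40  41  39  40]
 [ 39  39  40  40  37  36  47  76  87  99 105 113 108 105  99  91  69  44
   37  37  38  39  40  40  39  40]
 [ 41  38  39  39  38  39  37  37  40  44  59  63  57  50  48  44  37  37
   40  39  40  40  40  38  38  38]
 [ 41  41  37  40  39  39  39  39  38  39  37  36  38  37  38  39  40  40
   40  40  39  38  40  40  39  41]]
[0.00102806 0.00605654 0.01138883]
[0.00139045 0.00337115 0.00838883]
```

```bash
python3 go.py .5445 -.211 .2
```

```text
t 6.67 tcp [472.6 118.2 238. ] F [-0.08  0.49 -2.39] M [-0.062 -0.18  -0.025] w 44.8 yaw 105.7 z [-0.011 -0.001 -1.   ] q [ 0.78  0.16 -1.2   1.74  0.15  1.36 -0.17]
delta [-336.5  -19.4   37.6] rows 8.3 rot [-0.11 -0.02  0.  ]
```

Call:
servo_tool(
  targets=[
    {"xyz": [-38, -2, 2], "rotation": [-0.11, 0, 0], "fingers": 0},
    {"xyz": [-38, -2, 2], "rotation": [0, 0, 0], "fingers": 0},
    {"xyz": [-38, -2, 4], "rotation": [0, 0, 0], "fingers": 0},
    {"xyz": [-38, -2, 4], "rotation": [0, 0, 0], "fingers": 0},
    {"xyz": [-38, -2, 4], "rotation": [0, 0, 0], "fingers": 0},
    {"xyz": [-38, -2, 4], "rotation": [0, 0, 0], "fingers": 0},
    {"xyz": [-38, -2, 4], "rotation": [0, 0, 0], "fingers": 0},
    {"xyz": [-30, -2, 4], "rotation": [0, 0, 0], "fingers": 0},
  ],
)

```text
t: 7.33
eef_pos: [0.5364, -0.1736, 0.2009]
tcp_rot: [-1.877, -2.515, 0.007]
wrist_force: [-0.7, 0.6, -1.1]
width: 0.045
```

```bash
python3 go.py .5445 -.211 .2
```

```text
t 7.33 tcp [ 536.4 -173.6  200.9] F [-0.69  0.6  -1.06] M [-0.026 -0.202  0.003] w 45.0 yaw 106.5 z [-0.005 -0.001 -1.   ] q [ 1.04  0.37 -0.99  1.61  0.32  1.34  0.29]
delta [-38.2  -2.9   0.9] rows 0.9 rot [-0.05 -0.    0.  ]
```

Call:
servo_tool(
  targets=[
    {"xyz": [-25, -2, 0], "rotation": [-0.05, 0, 0], "fingers": 0},
    {"xyz": [-11, -1, 2], "rotation": [0, 0, 0], "fingers": 0},
    {"xyz": [-2, 0, 2], "rotation": [0, 0, 0], "fingers": 0},
    {"xyz": [0, 0, 0], "rotation": [0, 0, 0], "fingers": 0},
  ],
)

```text
t: 7.67
eef_pos: [0.5412, -0.2195, 0.1877]
tcp_rot: [-1.886, -2.5, 0.005]
wrist_force: [0.5, 0.6, -1.4]
width: 0.045
```

```bash
python3 go.py .5445 -.211 .19;  python3 look.py s1 .5445 -.211 .17 30; python3 go.py
```

```text
t 7.67 tcp [ 541.2 -219.5  187.7] F [ 0.54  0.64 -1.37] M [ 0.014 -0.126  0.028] w 45.0 yaw 105.9 z [-0.01   0.004 -1.   ] q [ 1.05  0.43 -0.96  1.57  0.35  1.34  0.33]
delta [ 7.2  5.5 -2.3] rows 0.2 rot [-0.08 -0.06  0.  ]
side origin 251 67 k 8
top origin 316 154 k 8
t 7.77 tcp [ 541.5 -218.   188.6] F [ 0.06  1.16 -1.09] M [ 0.033 -0.133  0.038] w 44.4 yaw 106.1 z [-0.009  0.003 -1.   ] q [ 1.05  0.43 -0.96  1.57  0.35  1.34  0.33]
```

View pics/side_s1.png

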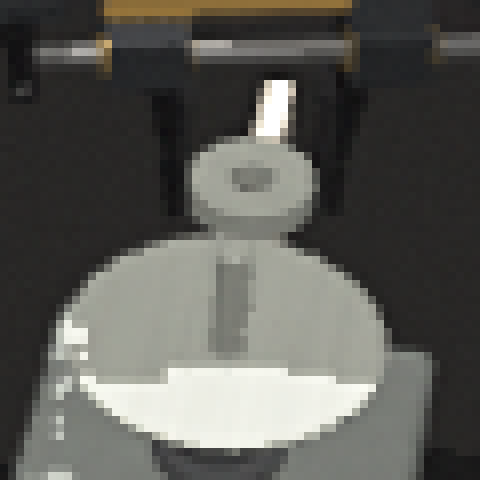

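View pics/top_s1.png

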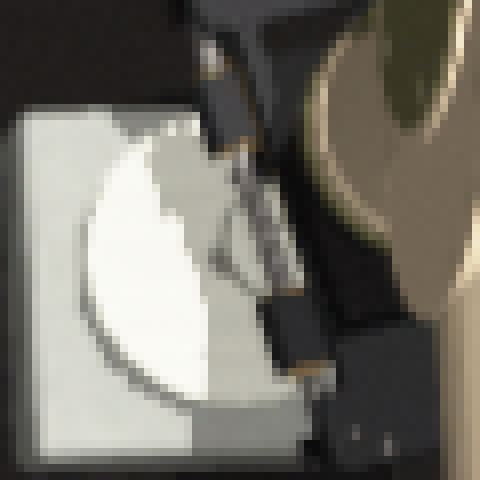

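```bash
python3 - <<'E'
from h import *
c=get_calibration('side'); 
im=np.load('side_s1.npz')['im'].astype(float).mean(-1).round().astype(int)
print('rows 82..98, cols 272..292');print(im[82:98,272:293])
M=R.from_rotvec(env.get_obs()['tcp_rot']).as_matrix()
P=np.array([.5414,-.2185,.1884])-M[:,2]*.0095
print('pred bore',proj(c,P))
E
```

```text
rows 82..98, cols 272..292
[[ 20  26  34  37  41  39  38  37  35  30  85 227 255 255 226  71  31  38
   33  28  31]
 [ 18  24  33  38  37  37  37  31  31  23 121 252 255 255 157  73  35  36
   31  28  32]
 [ 20  29  34  38  34  42  75  99 120 147 138 176 185 190 106  49  33  34
   30  30  31]
 [ 20  28  32  37  65 116 166 165 165 166 162 158 158 159 156 105  35  31
   28  32  30]
 [ 22  29  37  95 169 164 160 161 161 163 162 162 160 160 162 165 154  69
   22  30  27]
 [ 19  24  65 142 165 160 158 160 159 154 144 150 160 163 160 161 164 149
   19  27  29]
 [ 19  22  78 165 166 160 160 151 112 121 124 120 118 147 161 159 162 153
   81  27  25]
 [ 19  22  80 168 162 161 161 151 114 123 123 117 117 146 161 161 162 150
   80  26  22]
 [ 16  25  72 154 162 160 161 159 141  98 111 120 137 160 159 159 162 156
   98  24  25]
 [ 20  25  58 128 158 159 159 161 162 162 160 158 157 157 157 158 160 143
   55  28  23]
 [ 21  27  56 112 122 158 159 159 161 159 160 159 158 157 159 158 143 106
   54  27  22]
 [ 19  26  58 117 114 116 136 153 157 160 162 162 160 156 146 122 117 105
   39  32  25]
 [ 34  38  40  73 120 115 116 115 117 121 124 121 119 118 119 119 110  67
   35  39  39]
 [ 35  37  34  36  58 100 119 120 120 121 122 121 121 119 120 113  65  35
   36  39  41]
 [ 52  74  80 105 101 110 147 129 128 122 121 121 120 118  87  31  32  37
   39  39  37]
 [170 167 168 168 167 161 155 159 164 163 155 162 163 153 116  64  36  34
   35  36  39]]
pred bore [282.70523216  87.89743798]
```

```bash
python3 - <<'E'
from h import *
c=get_calibration('side')
for u,v in((280.35,98.8),(280.35,99.3),(280.35,98.3)):
  p=onz(c,u,v,.1675); print(p, p-np.array([-.16,.987,0])*.0065)
# base front edge row ~110.9 at pan
p=onz(c,279.3+.65,110.8-.7,.123);print('base',p-np.array([-.16,.987,0])*.0065)
E
```

```text
[ 0.54420677 -0.2062306   0.1675    ] [ 0.54524677 -0.2126461   0.1675    ]
[ 0.54376046 -0.20404802  0.1675    ] [ 0.54480046 -0.21046352  0.1675    ]
[ 0.54465408 -0.20841812  0.1675    ] [ 0.54569408 -0.21483362  0.1675    ]
base [ 0.54459613 -0.21504161  0.123     ]
```

```bash
python3 go.py .545 -.2132 .18
```

```text
t 7.77 tcp [ 541.5 -218.   188.6] F [ 0.06  1.16 -1.09] M [ 0.033 -0.133  0.038] w 44.4 yaw 106.1 z [-0.009  0.003 -1.   ] q [ 1.05  0.43 -0.96  1.57  0.35  1.34  0.33]
delta [3.6 4.8 8.6] rows 0.3 rot [-0.08 -0.05  0.  ]
```

Call:
servo_tool(
  targets=[
    {"xyz": [3.6, 4.8, 0], "rotation": [-0.08, -0.05, 0], "fingers": 0},
    {"xyz": [0, 0, 4], "rotation": [0, 0, 0], "fingers": 0},
    {"xyz": [0, 0, 4], "rotation": [0, 0, 0], "fingers": 0},
    {"xyz": [0, 0, 0], "rotation": [0, 0, 0], "fingers": 0},
  ],
)

```text
t: 8.1
eef_pos: [0.5463, -0.2067, 0.1813]
tcp_rot: [1.878, 2.515, 0.002]
wrist_force: [-0.4, -0.3, -2.0]
width: 0.0444
```

```bash
python3 go.py .545 -.2132 .176
```

```text
t 8.1 tcp [ 546.3 -206.7  181.3] F [-0.35 -0.28 -1.97] M [ 0.011 -0.088 -0.004] w 44.4 yaw 106.5 z [ 0.003 -0.001 -1.   ] q [ 1.04  0.43 -0.96  1.59  0.36  1.31  0.32]
delta [-5.9 -3.1  5.3] rows 0.2 rot [0.03 0.01 0.  ]
```

Call:
servo_tool(
  targets=[
    {"xyz": [-4.5, -2.5, 2], "rotation": [0, 0, 0], "fingers": 0},
    {"xyz": [0, 0, 0], "rotation": [0, 0, 0], "fingers": 0},
  ],
)

```text
t: 8.27
eef_pos: [0.5452, -0.211, 0.1793]
tcp_rot: [1.875, 2.517, 0.001]
wrist_force: [-0.6, -0.7, -0.9]
width: 0.0448
```

```bash
python3 go.py .545 -.2132 .176
```

```text
t 8.27 tcp [ 545.2 -211.   179.3] F [-0.59 -0.74 -0.88] M [-0.089 -0.124 -0.061] w 44.8 yaw 106.6 z [ 0.003 -0.001 -1.   ] q [ 1.05  0.43 -0.96  1.6   0.36  1.31  0.32]
delta [-2.  -0.8  3.3] rows 0.1 rot [0.02 0.02 0.  ]
```

Call:
servo_tool(
  targets=[
    {"xyz": [-2, -0.8, 2], "rotation": [0, 0, 0], "fingers": 0},
    {"xyz": [0, 0, 1], "rotation": [0, 0, 0], "fingers": 0},
    {"xyz": [0, 0, 0], "rotation": [0, 0, 0], "fingers": 0},
  ],
)

```text
t: 8.52
eef_pos: [0.5449, -0.2138, 0.1762]
tcp_rot: [1.876, 2.516, 0.001]
wrist_force: [0.2, 0.2, -1.2]
width: 0.0449
```

```bash
python3 go.py .545 -.2132 .172
```

```text
t 8.52 tcp [ 544.9 -213.8  176.2] F [ 0.17  0.18 -1.24] M [ 0.031 -0.103  0.002] w 44.9 yaw 106.6 z [ 0.003 -0.002 -1.   ] q [ 1.05  0.43 -0.96  1.6   0.36  1.3   0.33]
delta [0.6 0.3 4.2] rows 0.1 rot [0.03 0.02 0.  ]
```

Call:
servo_tool(
  targets=[
    {"xyz": [0.3, 0.3, 4], "rotation": [0, 0, 0], "fingers": 0},
    {"xyz": [0, 0, 4], "rotation": [0, 0, 0], "fingers": 0},
    {"xyz": [0, 0, 4], "rotation": [0, 0, 0], "fingers": 0},
    {"xyz": [0, 0, 2], "rotation": [0, 0, 0], "fingers": 0},
    {"xyz": [0, 0, 0], "rotation": [0, 0, 0], "fingers": 0},
  ],
)

```text
t: 8.93
eef_pos: [0.545, -0.2137, 0.1604]
tcp_rot: [1.877, 2.516, 0.001]
wrist_force: [0.4, -0.6, -2.1]
width: 0.045
```

```bash
python3 go.py .545 -.2132 .172;  python3 look.py s2 .5445 -.211 .15 30; python3 go.py
```

```text
t 8.93 tcp [ 545.  -213.7  160.4] F [ 0.4  -0.6  -2.13] M [ 0.006 -0.109 -0.002] w 45.0 yaw 106.5 z [ 0.003 -0.001 -1.   ] q [ 1.04  0.45 -0.95  1.62  0.38  1.27  0.32]
delta [  0.4   0.2 -11.6] rows 0.3 rot [0.02 0.02 0.  ]
side origin 250 72 k 8
top origin 315 155 k 8
t 9.03 tcp [ 545.1 -213.7  160.9] F [-0.16  0.11 -1.47] M [ 0.022 -0.111  0.003] w 44.8 yaw 106.5 z [ 0.003 -0.001 -1.   ] q [ 1.04  0.45 -0.95  1.62  0.38  1.27  0.32]
```

View pics/side_s2.png

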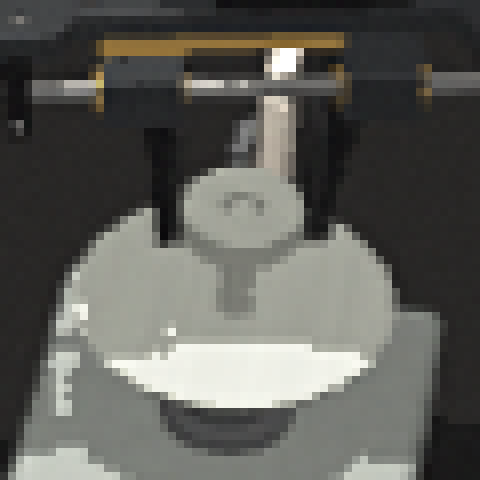

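Call:
servo_tool(
  targets=[
    {"xyz": [0.2, 0.1, 6], "rotation": [0, 0, 0], "fingers": 0},
    {"xyz": [0, 0, 6], "rotation": [0, 0, 0], "fingers": 0},
    {"xyz": [0, 0, 6], "rotation": [0, 0, 0], "fingers": 0},
    {"xyz": [0, 0, 3], "rotation": [0, 0, 0], "fingers": 0},
  ],
)

```text
t: 9.37
eef_pos: [0.5456, -0.2134, 0.1388]
tcp_rot: [1.876, 2.515, 0.002]
wrist_force: [-0.6, -0.1, -2.1]
width: 0.0446
```

```bash
python3 go.py .545 -.2135 .12
```

```text
t 9.37 tcp [ 545.6 -213.4  138.8] F [-0.62 -0.1  -2.12] M [-0.028 -0.142  0.004] w 44.6 yaw 106.6 z [ 0.004 -0.002 -1.   ] q [ 1.03  0.47 -0.94  1.64  0.4   1.23  0.3 ]
delta [ 0.1 -0.7 18.8] rows 0.5 rot [0.03 0.03 0.  ]
```

Call:
servo_tool(
  targets=[
    {"xyz": [0, -0.6, 6], "rotation": [0, 0, 0], "fingers": 0},
    {"xyz": [0, 0, 6], "rotation": [0, 0, 0], "fingers": 0},
    {"xyz": [0, 0, 4], "rotation": [0, 0, 0], "fingers": 0},
    {"xyz": [0, 0, 2], "rotation": [0, 0, 0], "fingers": 0},
    {"xyz": [0, 0, 0], "rotation": [0, 0, 0], "fingers": 0},
  ],
)

```text
t: 9.78
eef_pos: [0.5449, -0.2137, 0.1177]
tcp_rot: [1.876, 2.515, 0.002]
wrist_force: [-0.1, -0.0, 0.0]
width: 0.0449
```

```bash
python3 go.py .545 -.2135 .12
```

```text
t 9.78 tcp [ 544.9 -213.7  117.7] F [-0.07 -0.02  0.01] M [-0.014  0.043  0.03 ] w 44.9 yaw 106.5 z [ 0.004 -0.001 -1.   ] q [ 1.03  0.49 -0.93  1.66  0.41  1.2   0.29]
delta [ 0.2  0.1 -2.3] rows 0.1 rot [0.03 0.02 0.  ]
```

Weight is borne by the pan (Fz fell to 0). Release.

Call:
servo_tool(
  targets=[
    {"xyz": [0, 0, 0], "rotation": [0, 0, 0], "fingers": 65},
    {"xyz": [0, 0, 0], "rotation": [0, 0, 0], "fingers": 65},
    {"xyz": [0, 0, 0], "rotation": [0, 0, 0], "fingers": 65},
    {"xyz": [0, 0, -15], "rotation": [0, 0, 0], "fingers": 65},
    {"xyz": [0, 0, -30], "rotation": [0, 0, 0], "fingers": 65},
    {"xyz": [0, 0, -35], "rotation": [0, 0, 0], "fingers": 65},
    {"xyz": [10, 0, -20], "rotation": [0, 0, 0], "fingers": 65},
  ],
)

```text
t: 10.37
eef_pos: [0.5395, -0.2052, 0.2173]
tcp_rot: [-1.879, -2.514, -0.0]
wrist_force: [-0.7, -0.1, 0.0]
width: 0.0565
```

```bash
python3 go.py .545 -.2135 .12; python3 look.py p1 .5445 -.211 .13 30
```

```text
t 10.37 tcp [ 539.5 -205.2  217.3] F [-0.66 -0.14  0.  ] M [-0.02  -0.19  -0.005] w 56.5 yaw 106.4 z [-0.002  0.002 -1.   ] q [ 1.06  0.39 -0.98  1.56  0.32  1.37  0.34]
delta [-9.8  3.1 97.3] rows 2.4 rot [-0.02 -0.02  0.  ]
side origin 250 78 k 8
top origin 313 156 k 8
```

View pics/side_p1.png

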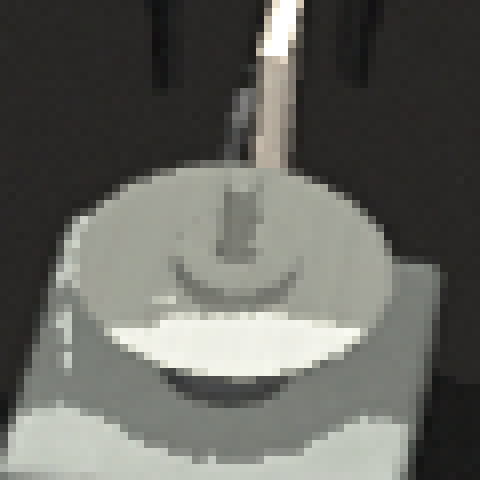

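```bash
cat > plan.py <<'E'
from h import *
import sys
x,y,z,yt,n=map(float,sys.argv[1:6]);n=int(n)
o=env.get_obs();M=R.from_rotvec(o['tcp_rot']).as_matrix();p=o['eef_pos']
yaw=np.degrees(np.arctan2(M[1,0],M[0,0]));d=(np.array([x,y,z])-p)/n*1000;dy=(yt-yaw)/n
print('t',o['t'],'tcp',p.round(4),'yaw',yaw,'F',o['wrist_force'].round(1),'step',np.linalg.norm(d).round(1))
for k in range(n):
    a=np.radians(yaw+dy*k);print([round(float(v),0) for v in (np.cos(a)*d[0]+np.sin(a)*d[1],np.sin(a)*d[0]-np.cos(a)*d[1],-d[2])],round(-dy/6,2))
E
python3 plan.py .575 .1205 .20 16 13
```

```text
t 10.4667 tcp [ 0.5406 -0.2022  0.2184] yaw 106.66153548048669 F [ 0.  -0.  -0.3] step 25.0
[23.0, 10.0, 1.0] 1.16
[24.0, 7.0, 1.0] 1.16
[25.0, 4.0, 1.0] 1.16
[25.0, 1.0, 1.0] 1.16
[25.0, -2.0, 1.0] 1.16
[24.0, -5.0, 1.0] 1.16
[24.0, -8.0, 1.0] 1.16
[22.0, -11.0, 1.0] 1.16
[21.0, -14.0, 1.0] 1.16
[19.0, -16.0, 1.0] 1.16
[17.0, -18.0, 1.0] 1.16
[15.0, -20.0, 1.0] 1.16
[12.0, -22.0, 1.0] 1.16
```

Call:
servo_tool(
  targets=[
    {"xyz": [23, 10, 1], "rotation": [0, 0, 1.16], "fingers": 100},
    {"xyz": [24, 7, 1], "rotation": [0, 0, 1.16], "fingers": 100},
    {"xyz": [25, 4, 1], "rotation": [0, 0, 1.16], "fingers": 100},
    {"xyz": [25, 1, 1], "rotation": [0, 0, 1.16], "fingers": 100},
    {"xyz": [25, -2, 1], "rotation": [0, 0, 1.16], "fingers": 100},
    {"xyz": [24, -5, 1], "rotation": [0, 0, 1.16], "fingers": 100},
    {"xyz": [24, -8, 1], "rotation": [0, 0, 1.16], "fingers": 100},
    {"xyz": [22, -11, 1], "rotation": [0, 0, 1.16], "fingers": 100},
  ],
)

```text
t: 11.13
eef_pos: [0.5647, -0.0052, 0.2073]
tcp_rot: [2.853, 1.307, -0.001]
wrist_force: [-0.3, -0.2, 0.4]
width: 0.0869
```

```bash
python3 plan.py .575 .1205 .12 16 7
```

```text
t 11.1333 tcp [ 0.5647 -0.0052  0.2073] yaw 49.211792015513836 F [-0.3 -0.2  0.4] step 21.9
[15.0, -11.0, 12.0] 0.79
[14.0, -12.0, 12.0] 0.79
[13.0, -13.0, 12.0] 0.79
[11.0, -14.0, 12.0] 0.79
[10.0, -15.0, 12.0] 0.79
[9.0, -16.0, 12.0] 0.79
[8.0, -16.0, 12.0] 0.79
```

Call:
servo_tool(
  targets=[
    {"xyz": [15, -11, 12], "rotation": [0, 0, 0.85], "fingers": 100},
    {"xyz": [14, -12, 12], "rotation": [0, 0, 0.85], "fingers": 100},
    {"xyz": [13, -13, 12], "rotation": [0, 0, 0.85], "fingers": 100},
    {"xyz": [11, -14, 12], "rotation": [0, 0, 0.85], "fingers": 100},
    {"xyz": [10, -15, 12], "rotation": [0, 0, 0.85], "fingers": 100},
    {"xyz": [9, -16, 12], "rotation": [0, 0, 0.85], "fingers": 100},
    {"xyz": [8, -14, 12], "rotation": [0, 0, 0.85], "fingers": 100},
  ],
)

```text
t: 11.72
eef_pos: [0.5798, 0.1277, 0.1181]
tcp_rot: [3.12, 0.32, 0.004]
wrist_force: [0.1, 0.1, 0.6]
width: 0.0868
```

```bash
python3 go.py .575 .1205 .03
```

```text
t 11.72 tcp [579.8 127.7 118.1] F [0.1  0.13 0.56] M [ 0.018 -0.027  0.003] w 86.8 yaw 11.7 z [ 0.003 -0.005 -1.   ] q [ 0.31  0.45 -0.77  1.64  0.34  1.18 -1.9 ]
delta [-6.3  5.6 88.1] rows 2.2 rot [ 0.05 -0.02 -0.  ]
```

Call:
servo_tool(
  targets=[
    {"xyz": [-6, 7, 20], "rotation": [0.05, 0, 0], "fingers": 100},
    {"xyz": [0, 2, 25], "rotation": [0, 0, 0], "fingers": 100},
    {"xyz": [0, 0, 20], "rotation": [0, 0, 0], "fingers": 100},
    {"xyz": [0, 0, 8], "rotation": [0, 0, 0], "fingers": 100},
    {"xyz": [0, 0, 0], "rotation": [0, 0, 0], "fingers": 100},
  ],
)

```text
t: 12.13
eef_pos: [0.5731, 0.1235, 0.0378]
tcp_rot: [-3.123, -0.323, 0.002]
wrist_force: [-0.5, -0.8, 0.2]
width: 0.0871
```

```bash
python3 go.py .5755 .1205 .006;python3 look.py g3 .576 .118 .03 40
```

```text
t 12.13 tcp [573.1 123.5  37.8] F [-0.48 -0.79  0.22] M [ 0.033  0.021 -0.032] w 87.1 yaw 11.8 z [-0.002  0.002 -1.   ] q [ 0.3   0.53 -0.73  1.73  0.4   1.04 -1.94]
delta [ 1.8  3.5 31.8] rows 0.8 rot [-0.02  0.01 -0.  ]
side origin 202 174 k 6
top origin 202 140 k 6
```

View pics/side_g3.png

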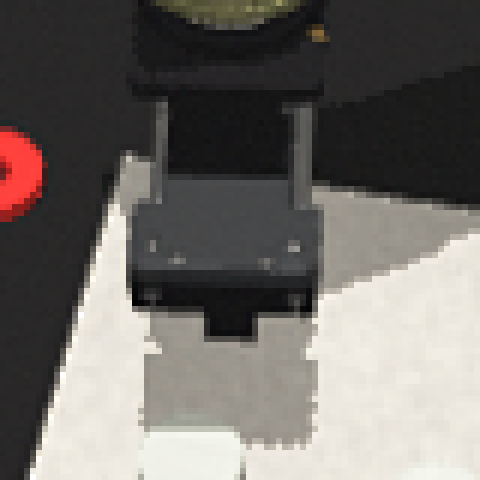

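Side view: gripper over the second ring (hidden behind the finger), red look-alike clear at left, disc below. Descend and close for the first centring.

Call:
servo_tool(
  targets=[
    {"xyz": [2, 3, 12], "rotation": [0, 0, 0], "fingers": 100},
    {"xyz": [0, 0, 12], "rotation": [0, 0, 0], "fingers": 100},
    {"xyz": [0, 0, 6], "rotation": [0, 0, 0], "fingers": 0},
    {"xyz": [0, 0, 2], "rotation": [0, 0, 0], "fingers": 0},
    {"xyz": [0, 0, 0], "rotation": [0, 0, 0], "fingers": 0},
  ],
  newtons=8,
)

```text
t: 12.65
eef_pos: [0.58, 0.1209, 0.0084]
tcp_rot: [-3.123, -0.32, -0.011]
wrist_force: [-1.3, -1.2, 0.4]
width: 0.0744
```

```bash
python3 go.py .5755 .1205 .006
```

```text
t 12.65 tcp [580.  120.9   8.4] F [-1.26 -1.17  0.4 ] M [-0.032  0.033 -0.033] w 74.4 yaw 11.7 z [ 0.007  0.003 -1.   ] q [ 0.28  0.58 -0.71  1.73  0.44  0.99 -1.96]
delta [-4.5 -0.6  2.3] rows 0.1 rot [-0.01 -0.07  0.  ]
```

Call:
servo_tool(
  targets=[
    {"xyz": [-4, 0, 2], "rotation": [0, -0.07, 0], "fingers": 0},
    {"xyz": [0, 0, 0], "rotation": [0, 0, 0], "fingers": 0},
    {"xyz": [0, 0, 0], "rotation": [0, 0, 0], "fingers": 0},
    {"xyz": [0, 0, 0], "rotation": [0, 0, 0], "fingers": 0},
    {"xyz": [0, 0, 0], "rotation": [0, 0, 0], "fingers": 0},
  ],
)

```text
t: 13.07
eef_pos: [0.576, 0.1202, 0.0069]
tcp_rot: [-3.124, -0.32, 0.0]
wrist_force: [-0.2, 0.2, -1.3]
width: 0.0461
```

```bash
python3 go.py .5755 .1205 .006
```

```text
t 13.07 tcp [576.  120.2   6.9] F [-0.16  0.21 -1.29] M [ 0.017 -0.009  0.03 ] w 46.1 yaw 11.7 z [-0.     0.001 -1.   ] q [ 0.28  0.57 -0.71  1.74  0.44  0.99 -1.96]
delta [-0.4 -0.4  0.9] rows 0.0 rot [-0.01  0.   -0.  ]
```

Gripped at 46.1 mm. Now open, turn 90°, regrip.

Call:
servo_tool(
  targets=[
    {"xyz": [0, 0, 0], "rotation": [0, 0, 0], "fingers": 75},
    {"xyz": [0, 0, 0], "rotation": [0, 0, 0], "fingers": 75},
    {"xyz": [0, 0, 0], "rotation": [0, 0, -1.19], "fingers": 75},
    {"xyz": [0, 0, 0], "rotation": [0, 0, -1.19], "fingers": 75},
    {"xyz": [0, 0, 0], "rotation": [0, 0, -1.19], "fingers": 75},
    {"xyz": [0, 0, 0], "rotation": [0, 0, -1.19], "fingers": 75},
    {"xyz": [0, 0, 0], "rotation": [0, 0, -1.19], "fingers": 75},
    {"xyz": [0, 0, 0], "rotation": [0, 0, -1.19], "fingers": 75},
  ],
)

```text
t: 13.73
eef_pos: [0.5773, 0.1206, 0.0086]
tcp_rot: [2.788, 1.447, 0.005]
wrist_force: [0.2, 0.6, -0.2]
width: 0.0653
```

```bash
python3 go.py .576 .1202 .0065 101.7
```

```text
t 13.73 tcp [577.3 120.6   8.6] F [ 0.17  0.57 -0.22] M [ 0.019 -0.033  0.02 ] w 65.3 yaw 54.9 z [ 0.003  0.001 -1.   ] q [ 0.39  0.63 -0.86  1.73  0.54  1.03 -1.28]
delta [-1.1 -0.8  2.1] rows 0.1 rot [ 0.03 -0.02 -7.8 ]
```

Call:
servo_tool(
  targets=[
    {"xyz": [0, 0, 1], "rotation": [0, 0, -1.19], "fingers": 75},
    {"xyz": [0, 0, 0], "rotation": [0, 0, -1.19], "fingers": 75},
    {"xyz": [0, 0, 0], "rotation": [0, 0, -1.19], "fingers": 75},
    {"xyz": [0, 0, 0], "rotation": [0, 0, -1.19], "fingers": 75},
    {"xyz": [0, 0, 0], "rotation": [0, 0, -1.19], "fingers": 75},
    {"xyz": [0, 0, 0], "rotation": [0, 0, -1.1], "fingers": 75},
    {"xyz": [0, 0, 0], "rotation": [0, 0, -0.3], "fingers": 75},
  ],
)

```text
t: 14.32
eef_pos: [0.5786, 0.1201, 0.0088]
tcp_rot: [2.021, 2.401, 0.007]
wrist_force: [0.2, -0.1, 0.1]
width: 0.0651
```

```bash
python3 go.py .576 .1202 .0065 101.7
```

```text
t 14.32 tcp [578.6 120.1   8.8] F [ 0.16 -0.11  0.11] M [ 0.011 -0.121 -0.013] w 65.1 yaw 99.8 z [ 0.005  0.001 -1.   ] q [ 0.48  0.7  -1.    1.73  0.67  1.09 -0.57]
delta [ 0.5 -2.5  2.3] rows 0.1 rot [ 0.05  0.   -0.31]
```

Call:
servo_tool(
  targets=[
    {"xyz": [0, -2, 3], "rotation": [0.05, 0, -0.3], "fingers": 75},
    {"xyz": [0, 0, 0.5], "rotation": [0, 0, 0], "fingers": 0},
    {"xyz": [0, 0, 0], "rotation": [0, 0, 0], "fingers": 0},
    {"xyz": [0, 0, 0], "rotation": [0, 0, 0], "fingers": 0},
    {"xyz": [0, 0, 0], "rotation": [0, 0, 0], "fingers": 0},
    {"xyz": [0, 0, 0], "rotation": [0, 0, 0], "fingers": 0},
  ],
  newtons=20,
)

```text
t: 14.82
eef_pos: [0.5774, 0.1195, 0.0058]
tcp_rot: [1.985, 2.434, 0.002]
wrist_force: [-0.4, -0.9, -1.5]
width: 0.0446
```

```bash
python3 go.py .576 .1202 .0055 101.7
```

```text
t 14.82 tcp [577.4 119.5   5.8] F [-0.41 -0.88 -1.51] M [ 0.017 -0.108 -0.03 ] w 44.6 yaw 101.6 z [ 0.001  0.    -1.   ] q [ 0.48  0.71 -1.    1.73  0.67  1.09 -0.54]
delta [ 0.9 -1.2  0.3] rows 0.0 rot [ 0.01 -0.   -0.02]
```

Call:
servo_tool(
  targets=[
    {"xyz": [0, 0, -15], "rotation": [0, 0, 0], "fingers": 0},
    {"xyz": [0, 0, -38], "rotation": [0, 0, 0], "fingers": 0},
    {"xyz": [0, 0, -38], "rotation": [0, 0, 0], "fingers": 0},
    {"xyz": [0, 0, -38], "rotation": [0, 0, 0], "fingers": 0},
    {"xyz": [0, 0, -38], "rotation": [0, 0, 0], "fingers": 0},
    {"xyz": [0, 0, -25], "rotation": [0, 0, 0], "fingers": 0},
  ],
)

```text
t: 15.32
eef_pos: [0.5723, 0.1194, 0.2038]
tcp_rot: [-1.979, -2.43, 0.011]
wrist_force: [0.3, -0.1, -1.4]
width: 0.0445
```

```bash
python3 plan.py .545 -.195 .2 106.5 9
```

```text
t 15.3167 tcp [0.5723 0.1194 0.2038] yaw 101.68988569373326 F [ 0.3 -0.1 -1.4] step 35.1
[-34.0, -10.0, 0.0] -0.09
[-34.0, -10.0, 0.0] -0.09
[-33.0, -11.0, 0.0] -0.09
[-33.0, -11.0, 0.0] -0.09
[-33.0, -11.0, 0.0] -0.09
[-33.0, -12.0, 0.0] -0.09
[-33.0, -12.0, 0.0] -0.09
[-33.0, -12.0, 0.0] -0.09
[-33.0, -13.0, 0.0] -0.09
```

Call:
servo_tool(
  targets=[
    {"xyz": [-34, -10, 0], "rotation": [0, 0, -0.1], "fingers": 0},
    {"xyz": [-34, -10, 0], "rotation": [0, 0, -0.1], "fingers": 0},
    {"xyz": [-33, -11, 0], "rotation": [0, 0, -0.1], "fingers": 0},
    {"xyz": [-33, -11, 0], "rotation": [0, 0, -0.1], "fingers": 0},
    {"xyz": [-33, -11, 0], "rotation": [0, 0, -0.1], "fingers": 0},
    {"xyz": [-33, -12, 0], "rotation": [0, 0, -0.1], "fingers": 0},
    {"xyz": [-33, -12, 0], "rotation": [0, 0, -0.1], "fingers": 0},
    {"xyz": [-33, -12, 0], "rotation": [0, 0, -0.1], "fingers": 0},
  ],
)

```text
t: 15.98
eef_pos: [0.552, -0.1548, 0.2226]
tcp_rot: [1.843, 2.536, 0.007]
wrist_force: [0.9, 0.0, -0.9]
width: 0.0446
```

```bash
python3 go.py .545 -.2145 .19 106.5
```

```text
t 15.98 tcp [ 552.  -154.8  222.6] F [ 0.89  0.01 -0.9 ] M [ 0.    -0.148 -0.024] w 44.6 yaw 108.0 z [ 0.008  0.    -1.   ] q [ 1.13  0.47 -1.21  1.56  0.44  1.41  0.19]
delta [-54.5 -25.3  32.6] rows 1.7 rot [0.07 0.02 0.25]
```

Call:
servo_tool(
  targets=[
    {"xyz": [-25, -10, 12], "rotation": [0.07, 0, 0.2], "fingers": 0},
    {"xyz": [-17, -8, 12], "rotation": [0, 0, 0], "fingers": 0},
    {"xyz": [-5, -3, 4], "rotation": [0, 0, 0], "fingers": 0},
    {"xyz": [0, 0, 0], "rotation": [0, 0, 0], "fingers": 0},
  ],
)

```text
t: 16.32
eef_pos: [0.5438, -0.2177, 0.1943]
tcp_rot: [1.892, 2.504, -0.006]
wrist_force: [-0.3, 0.2, -1.2]
width: 0.0445
```

```bash
python3 go.py .545 -.2145 .185 106.5
```

```text
t 16.32 tcp [ 543.8 -217.7  194.3] F [-0.3   0.21 -1.24] M [ 0.034 -0.146  0.001] w 44.5 yaw 105.8 z [ 0.    -0.005 -1.   ] q [ 1.18  0.51 -1.17  1.57  0.48  1.38  0.24]
delta [2.8 2.1 9.3] rows 0.2 rot [-0.01  0.05 -0.11]
```

Call:
servo_tool(
  targets=[
    {"xyz": [2, 1.5, 6], "rotation": [0, 0.05, -0.1], "fingers": 0},
    {"xyz": [0, 0, 6], "rotation": [0, 0, 0], "fingers": 0},
    {"xyz": [0, 0, 2], "rotation": [0, 0, 0], "fingers": 0},
    {"xyz": [0, 0, 0], "rotation": [0, 0, 0], "fingers": 0},
  ],
)

```text
t: 16.65
eef_pos: [0.5457, -0.2094, 0.1796]
tcp_rot: [-1.872, -2.52, -0.001]
wrist_force: [-0.8, -0.0, -1.0]
width: 0.0445
```

```bash
python3 go.py .545 -.2145 .172 106.5; python3 look.py s4 .5445 -.213 .17 30; python3 go.py .545 -.2145 .172 106.5
```

```text
t 16.65 tcp [ 545.7 -209.4  179.6] F [-0.81 -0.01 -1.02] M [ 0.005 -0.108  0.036] w 44.5 yaw 106.8 z [-0.001  0.002 -1.   ] q [ 1.16  0.53 -1.16  1.58  0.49  1.36  0.24]
delta [-4.7 -2.2  7.6] rows 0.2 rot [-0.01 -0.02  0.05]
side origin 251 67 k 8
top origin 317 154 k 8
t 16.75 tcp [ 545.9 -209.6  180.1] F [-0.13 -0.16 -0.44] M [-0.017 -0.091 -0.026] w 44.5 yaw 106.8 z [-0.001  0.002 -1.   ] q [ 1.16  0.53 -1.16  1.58  0.49  1.36  0.24]
delta [-4.5 -2.3  8.1] rows 0.2 rot [-0.   -0.02  0.05]
```

View pics/side_s4.png

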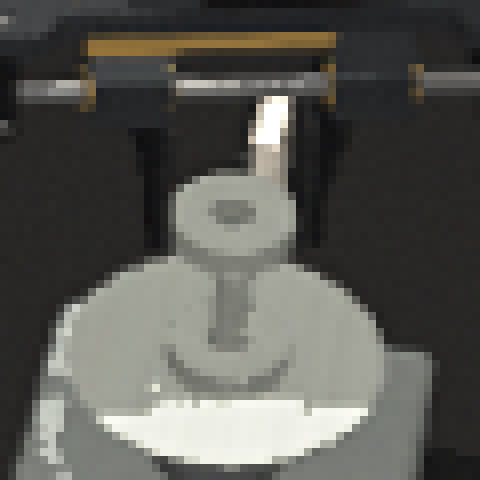

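```bash
python3 - <<'E'
from h import *
c=get_calibration('side'); 
im=np.load('side_s4.npz')['im'].astype(float).mean(-1).round().astype(int)
print(im[86:102,270:292])
for y in(-.2095,-.2085): print('pred bore',proj(c,[.5458,y,.1892]))
E
```

```text
[[ 20  26  33  39  40  38  39  39  38  38  42  57  98 177 171 162 124  53
   25  30  26  19]
 [ 18  28  33  38  39  37  35  34  33  32  29  41  99 179 174 167 124  51
   27  31  27  18]
 [ 24  32  32  38  36  32  36  62  94  94  89  78 125 179 171 155 121  28
   26  32  29  19]
 [ 22  30  32  33  52 117 171 164 163 163 165 163 162 160 158 151 122  24
   26  31  25  20]
 [ 21  29  38  96 170 162 159 158 157 158 160 160 161 158 158 159 134  24
   23  33  28  22]
 [ 21  26  75 164 164 159 159 158 160 160 162 161 161 161 159 161 152  81
   23  29  22  24]
 [ 21  32  86 166 162 161 160 148 116 118 117 121 146 162 162 161 164 151
   21  28  22  29]
 [ 21  34  91 165 161 161 156 129 115 120 120 112 115 162 161 163 165 152
   30  30  19  31]
 [ 20  34  91 167 160 159 162 155 119 105 106 117 133 161 159 161 167 155
   37  28  19  29]
 [ 19  32  78 155 161 161 160 161 161 147 146 165 161 159 159 161 165 150
   39  27  22  32]
 [ 19  35  63 120 151 163 162 161 162 163 165 161 161 161 161 161 148 106
   27  28  20  30]
 [ 19  32  66 112 116 139 160 163 161 162 162 164 161 161 158 143 111  84
   30  32  23  36]
 [ 33  39  67 119 114 115 119 138 145 154 160 160 152 134 119 119 108  63
   34  39  40  39]
 [107 120 167 152 126 117 118 120 121 123 121 122 123 122 120 114 100  64
   39  36  36  38]
 [167 166 163 163 162 146 128 122 120 124 125 123 121 124 135 141 168 162
  127  69  46  35]
 [161 161 159 160 163 163 159 142 123 141 145 133 122 157 163 163 163 163
  167 170 157  66]]
pred bore [280.42473796  92.03677703]
pred bore [280.35432649  92.25324562]
```

Call:
servo_tool(
  targets=[
    {"xyz": [-3.5, -2, 3], "rotation": [0, 0, 0], "fingers": 0},
    {"xyz": [0, 0, 0], "rotation": [0, 0, 0], "fingers": 0},
    {"xyz": [0, 0, 0], "rotation": [0, 0, 0], "fingers": 0},
  ],
)

```text
t: 17.0
eef_pos: [0.5456, -0.2128, 0.1777]
tcp_rot: [-1.871, -2.523, -0.002]
wrist_force: [0.6, 0.1, -1.3]
width: 0.0445
```

```bash
python3 go.py .545 -.2145 .170 106.5
```

```text
t 17.0 tcp [ 545.6 -212.8  177.7] F [ 0.59  0.07 -1.31] M [ 0.011 -0.077 -0.003] w 44.5 yaw 106.9 z [ 0.     0.001 -1.   ] q [ 1.17  0.53 -1.16  1.59  0.49  1.35  0.24]
delta [-1.5 -1.   7.7] rows 0.2 rot [ 0.01 -0.01  0.06]
```

Call:
servo_tool(
  targets=[
    {"xyz": [-1.5, -1, 3], "rotation": [0, 0, 0], "fingers": 0},
    {"xyz": [0, 0, 3], "rotation": [0, 0, 0], "fingers": 0},
    {"xyz": [0, 0, 0], "rotation": [0, 0, 0], "fingers": 0},
  ],
)

```text
t: 17.25
eef_pos: [0.5451, -0.215, 0.1714]
tcp_rot: [1.872, 2.523, 0.002]
wrist_force: [0.4, -0.3, -2.0]
width: 0.0446
```

```bash
python3 go.py .545 -.2145 .150 106.5
```

```text
t 17.25 tcp [ 545.1 -215.   171.4] F [ 0.44 -0.31 -1.97] M [-0.018 -0.104  0.021] w 44.6 yaw 106.9 z [ 0.001  0.001 -1.   ] q [ 1.17  0.53 -1.16  1.59  0.5   1.34  0.24]
delta [ 0.5  0.  21.4] rows 0.5 rot [ 0.01 -0.    0.06]
```

Descend ~20 mm (unthreaded would push the pan only ~12 mm more).

Call:
servo_tool(
  targets=[
    {"xyz": [0.4, 0, 4], "rotation": [0, 0, 0], "fingers": 0},
    {"xyz": [0, 0, 4], "rotation": [0, 0, 0], "fingers": 0},
    {"xyz": [0, 0, 4], "rotation": [0, 0, 0], "fingers": 0},
    {"xyz": [0, 0, 4], "rotation": [0, 0, 0], "fingers": 0},
    {"xyz": [0, 0, 2], "rotation": [0, 0, 0], "fingers": 0},
    {"xyz": [0, 0, 0], "rotation": [0, 0, 0], "fingers": 0},
  ],
)

```text
t: 17.75
eef_pos: [0.5447, -0.2145, 0.151]
tcp_rot: [-1.872, -2.522, -0.002]
wrist_force: [-0.2, 0.8, -1.9]
width: 0.0446
```

```bash
python3 go.py .545 -.2145 .150 106.5;python3 look.py s5 .5445 -.213 .14 30; python3 go.py
```

```text
t 17.75 tcp [ 544.7 -214.5  151. ] F [-0.22  0.8  -1.89] M [-0.007 -0.094 -0.001] w 44.6 yaw 106.8 z [ 0.     0.001 -1.   ] q [ 1.16  0.55 -1.14  1.62  0.52  1.31  0.23]
delta [-0.1  0.3  1. ] rows 0.0 rot [ 0.   -0.01  0.06]
side origin 250 75 k 8
top origin 315 155 k 8
t 17.85 tcp [ 544.8 -214.5  151.4] F [-0.82 -0.11 -1.25] M [-0.035 -0.131 -0.013] w 44.5 yaw 106.8 z [ 0.001  0.001 -1.   ] q [ 1.16  0.55 -1.14  1.62  0.51  1.31  0.23]
```

View pics/side_s5.png

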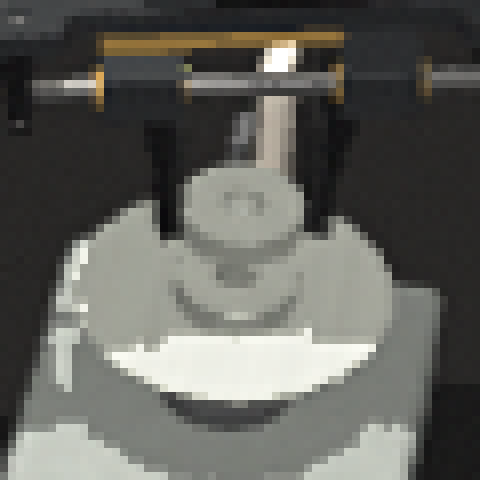

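Call:
servo_tool(
  targets=[
    {"xyz": [0, 0.1, 6], "rotation": [0, 0, 0], "fingers": 0},
    {"xyz": [0, 0, 6], "rotation": [0, 0, 0], "fingers": 0},
    {"xyz": [0, 0, 5], "rotation": [0, 0, 0], "fingers": 0},
    {"xyz": [0, 0, 4], "rotation": [0, 0, 0], "fingers": 0},
    {"xyz": [0, 0, 3], "rotation": [0, 0, 0], "fingers": 0},
    {"xyz": [0, 0, 1], "rotation": [0, 0, 0], "fingers": 0},
    {"xyz": [0, 0, 0], "rotation": [0, 0, 0], "fingers": 0},
  ],
)

```text
t: 18.43
eef_pos: [0.5453, -0.2144, 0.124]
tcp_rot: [1.872, 2.522, 0.003]
wrist_force: [-0.5, -0.6, -0.2]
width: 0.0447
```

```bash
python3 go.py .545 -.2145 .1215 106.5
```

```text
t 18.43 tcp [ 545.3 -214.4  124. ] F [-0.53 -0.59 -0.24] M [-0.013 -0.083 -0.014] w 44.7 yaw 106.8 z [ 0.001  0.001 -1.   ] q [ 1.15  0.58 -1.12  1.65  0.54  1.27  0.21]
delta [ 0.  -0.3  2.5] rows 0.1 rot [ 0.02 -0.01  0.06]
```

Call:
servo_tool(
  targets=[
    {"xyz": [0, -0.2, 2.5], "rotation": [0, 0, 0], "fingers": 0},
    {"xyz": [0, 0, 0.5], "rotation": [0, 0, 0], "fingers": 0},
    {"xyz": [0, 0, 0], "rotation": [0, 0, 0], "fingers": 65},
    {"xyz": [0, 0, 0], "rotation": [0, 0, 0], "fingers": 65},
    {"xyz": [0, 0, 0], "rotation": [0, 0, 0], "fingers": 65},
    {"xyz": [0, 0, -15], "rotation": [0, 0, 0], "fingers": 65},
    {"xyz": [0, 0, -35], "rotation": [0, 0, 0], "fingers": 65},
    {"xyz": [0, 0, -40], "rotation": [0, 0, 0], "fingers": 65},
  ],
)

```text
t: 19.1
eef_pos: [0.5416, -0.2141, 0.2088]
tcp_rot: [-1.866, -2.516, 0.001]
wrist_force: [1.4, -1.2, -0.3]
width: 0.0566
```

```bash
python3 go.py .44 -.06 .24
```

```text
t 19.1 tcp [ 541.6 -214.1  208.8] F [ 1.45 -1.19 -0.26] M [-0.001 -0.196 -0.008] w 56.6 yaw 106.9 z [-0.008  0.005 -1.   ] q [ 1.18  0.51 -1.18  1.55  0.46  1.42  0.27]
delta [177.2 -52.7 -29.6] rows 4.6 rot [-0.06 -0.07  0.  ]
```

Move clear (toward +y) so both cameras can read pointer and marker.

Call:
servo_tool(
  targets=[
    {"xyz": [0, 0, -25], "rotation": [-0.06, -0.07, 0], "fingers": 65},
    {"xyz": [35, -12, 0], "rotation": [0, 0, 0], "fingers": 65},
    {"xyz": [36, -12, 0], "rotation": [0, 0, 0], "fingers": 65},
    {"xyz": [36, -12, 0], "rotation": [0, 0, 0], "fingers": 80},
    {"xyz": [36, -12, 0], "rotation": [0, 0, 0], "fingers": 100},
    {"xyz": [36, -12, 0], "rotation": [0, 0, 0], "fingers": 100},
    {"xyz": [36, -12, 0], "rotation": [0, 0, 0], "fingers": 100},
    {"xyz": [20, -6, 0], "rotation": [0, 0, 0], "fingers": 100},
  ],
)

```text
t: 19.77
eef_pos: [0.4257, -0.0459, 0.2491]
tcp_rot: [1.868, 2.523, -0.001]
wrist_force: [-0.0, 0.3, -1.1]
width: 0.0818
```

```bash
python3 go.py; cat > c2.py <<'E'
from h import *
import sys
tag=sys.argv[1]
for n in ("side","top"):
    I=[];D=[]
    for k in range(6):
        im,d=camera(n);I.append(im.astype(float));d=d.copy();d[d==0]=np.nan;D.append(d)
    c=get_calibration(n);d=np.nanmean(D,0);im=np.mean(I,0)
    v,u=np.nonzero(d>0)
    K=np.array([[c['fx'],0,c['cx']],[0,c['fy'],c['cy']],[0,0,1.]])
    p=cv2.undistortPoints(np.stack([u,v],1)[:,None].astype(float),K,np.array([c['k1'],0,0,0.]))[:,0]
    Rm=R.from_rotvec(c['rotation']).as_matrix(); z=d[v,u]
    P=np.full(d.shape+(3,),np.nan);P[v,u]=np.stack([p[:,0]*z,-p[:,1]*z,-z],1)@Rm.T+c['eye']
    np.savez(f'{n}_{tag}a.npz',im=im,P=P)
    u0,v0=(245,65) if n=='side' else (312,155)
    g=(255*(im/255)**.5).astype(np.uint8)[v0:v0+70,u0:u0+85,::-1]
    cv2.imwrite(f'pics/{n}_{tag}a.png',cv2.resize(g,None,fx=7,fy=7,interpolation=cv2.INTER_NEAREST))
np.set_printoptions(linewidth=200,suppress=True)
s=np.load(f'side_{tag}a.npz')['P'];t=np.load(f'top_{tag}a.npz')['P']
print('side z c276 r78');print((s[78:108,276:290,2]*1000).round(0))
print('top z c358 r178');print((t[178:192,358:386,2]*1000).round(0))
E
python3 c2.py q2
```

```text
t 19.77 tcp [425.7 -45.9 249.1] F [-0.01  0.32 -1.09] M [-0.059 -0.084 -0.009] w 81.8 yaw 107.0 z [ 0.001 -0.002 -1.   ] q [ 1.49 -0.25 -1.27  1.85 -0.25  1.37  0.58]
side z c276 r78
[[ -0.  -1.  -1. 300. 362. 362. 362. 361. 361. 362. 361. 362. 360. 361.]
 [  0.  -0. 237. 361. 362. 362. 361. 360. 360. 361. 362. 361. 360. 361.]
 [ -2.  -2. 236. 361. 362. 361. 360. 361. 361. 361. 362. 361. 362. 362.]
 [ -1.  -3. 295. 362. 361. 361. 361. 362. 362. 361. 361. 361. 361. 361.]
 [ -1.  -1. 211. 361. 361. 361. 361. 361. 360. 362. 362. 361. 362. 361.]
 [ -2.  -1.  56. 362. 360. 361. 360. 360. 361. 362. 360. 361. 361. 361.]
 [ -2.  -0.  -1. 360. 360. 361. 361. 361. 361. 361. 361. 361. 361. 361.]
 [ -2.  -0.  -1. 358. 361. 361. 361. 361. 361. 362. 361. 360. 361. 360.]
 [ -3.  -1.  -1. 357. 361. 361. 361. 361. 361. 361. 361. 361. 360. 360.]
 [ -0.   0.  -1. 355. 362. 361. 361. 361. 361. 361. 362. 361. 361. 360.]
 [ -1.   0.  -2. 353. 360. 360. 361. 361. 361. 361. 360. 361. 361. 362.]
 [ -0.  -1.  -2. 176. 361. 361. 360. 361. 362. 361. 361. 361. 361. 361.]
 [ -1.  -1.  -1.  -2. 361. 360. 362. 361.
[... 2592 characters left out ...]
. 106.  66.  21.  22.  20.  21.  63.  78.  88.  99. 109. 117. 120. 120. 121. 118. 117. 119. 119. 119. 116. 115. 114.  -2.  -2.]
 [106. 106. 105. 107.  64.  22.  20.  22.  53.  64.  75.  87.  96. 100. 101. 100. 100.  99.  97.  99.  97.  97.  96.  97.   0.   2.   1.   1.]
 [107. 104. 106. 105.  66.  23.  30.  42.  51.  65.  73.  79.  78.  79.  78.  77.  77.  76.  76.  77.  74.  74.  -3.  -2.  -2.  -1.  -1.  -2.]
 [107. 106. 105. 106.  66.  21.  29.  40.  51.  59.  58.  56.  56.  52.  55.  56.  53.  52.  53.  52.  -0.   0.   1.  -0.  -1.  -1.  -1.  -2.]
 [105. 104. 106. 106.  68.  62.  29.  34.  35.  35.  33.  34.  34.  33.  35.  32.  29.  30.  -2.   0.  -1.  -3.   1.  -1.   1.  -1.  -1.  -1.]]
```

View pics/side_q2a.png

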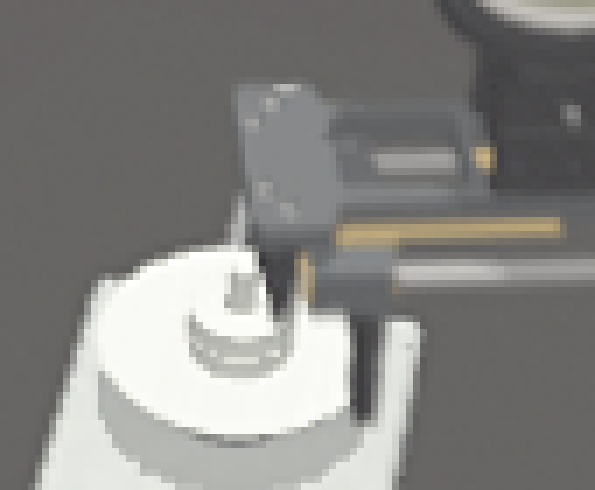

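View pics/top_q2a.png

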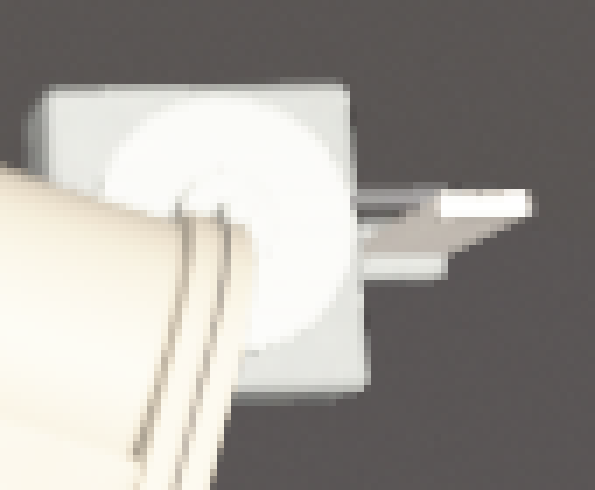

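Call:
servo_tool(
  targets=[
    {"xyz": [36, 10, 0], "rotation": [0, 0, 0], "fingers": 100},
    {"xyz": [36, 10, 0], "rotation": [0, 0, 0], "fingers": 100},
    {"xyz": [36, 10, 0], "rotation": [0, 0, 0], "fingers": 100},
    {"xyz": [36, 10, 0], "rotation": [0, 0, 0], "fingers": 100},
    {"xyz": [20, 5, 0], "rotation": [0, 0, 0], "fingers": 100},
    {"xyz": [0, 0, 0], "rotation": [0, 0, 0], "fingers": 100},
  ],
)

```text
t: 20.87
eef_pos: [0.4215, 0.1292, 0.2497]
tcp_rot: [-1.872, -2.516, -0.014]
wrist_force: [0.7, -0.3, 0.1]
width: 0.0871
```

```bash
python3 go.py; python3 c2.py q3; python3 -c "
from h import *
im,_=camera('side');cv2.imwrite('pics/fin.png',im[:,:,::-1])"
```

```text
t 20.87 tcp [421.5 129.2 249.7] F [ 0.66 -0.29  0.08] M [-0.047 -0.105  0.029] w 87.1 yaw 106.7 z [ 0.001  0.011 -1.   ] q [ 1.34 -0.41 -1.38  1.83 -0.42  1.41  0.34]
side z c276 r78
[[ -2.  -3.  -3.   1.  -0.  -1.  -2.  -1. 143. 144. 144. 144.  -1.  -0.]
 [  0.  -1.   1.  -1.   0.  -2.  -0.  -0. 145. 143. 144. 143.  -2.   0.]
 [  0.   1.  -2.  -1.  -1.   0.  -2.  -1. 144. 145. 144. 135.  -1.   0.]
 [ -1.  -1.  -1.  -1.   0.  -1.  -1.  -1. 144. 145. 144. 131.  -2.  -2.]
 [ -1.  -3.  -2.  -1.  -2.   1.  -2. 142. 144. 143. 143. 124.  -2.  -1.]
 [ -2.  -0.  -1.  -1.  -3.  -1.  -1. 142. 145. 145. 143.  -1.  -1.  -2.]
 [ -4.  -2.  -4.  -1.  -1.  -1.  -1. 146. 144. 144. 137.  -1.  -1.  -2.]
 [ -1.  -0.  -0.  -0.  -1.  -3.  -2. 142. 143. 142. 131.  -1.  -2.  -2.]
 [ -1.  -2.  -2.  -2.  -2. 109. 109. 138. 140. 139. 127.  -2.  -1.  -1.]
 [ -1.  -2.   1.  -2.  -0. 109. 109. 134. 133. 135. 119.  -0.  -0.  -1.]
 [ -2.  -1.  -1.  -1.   0. 109. 109. 131. 131. 132. 114.  -1.  -1.   0.]
 [  1.  -1.  -2.  -1. 109. 107. 125. 126. 128. 127. 109.  -2.  -1.  -2.]
 [ -1.  -1.   0.  -2. 104. 104. 121. 122.
[... 2592 characters left out ...]
. 107.  66.  21.  20.  22.  22.  64.  80.  87.  98. 110. 117. 120. 121. 120. 120. 117. 119. 117. 118. 119. 116. 117.  -2.  -1.]
 [105. 105. 106. 107.  65.  21.  21.  21.  52.  65.  77.  87.  96. 102.  99. 101.  97.  99.  98.  97.  98.  97.  96.  97.  -1.  -1.  -1.  -1.]
 [105. 104. 106. 106.  68.  22.  30.  43.  54.  64.  76.  79.  80.  78.  79.  79.  77.  77.  76.  77.  77.  73.  -2.  -1.  -1.  -1.   0.   0.]
 [105. 106. 106. 105.  67.  21.  29.  41.  51.  57.  58.  57.  56.  58.  54.  55.  55.  54.  54.  53.  -1.  -1.   0.   1.   2.  -1.  -3.   1.]
 [104. 105. 105. 107.  66.  61.  26.  34.  35.  33.  35.  31.  34.  34.  33.  33.  31.  31.  -1.  -2.  -0.   1.  -1.   1.  -0.   1.  -1.  -1.]]
```

View pics/fin.png

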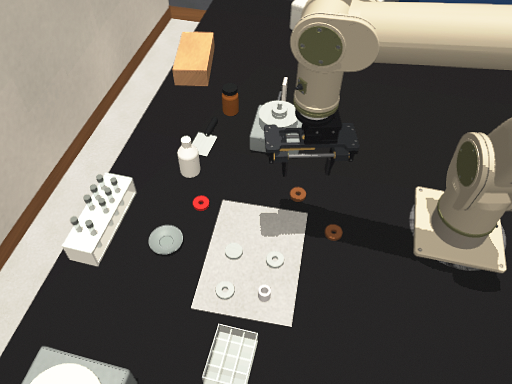

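View pics/side_q3a.png

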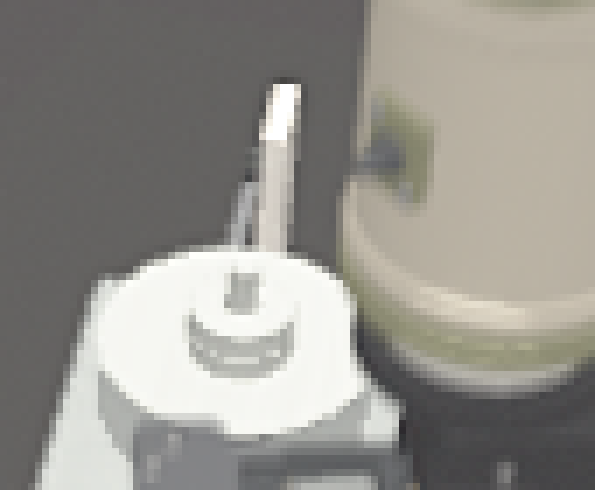

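Rings lie stacked flat (top at pan +24 mm). The pointer reads 104 mm raw and the marker top 109 mm raw, so the marker's middle is at 104 mm and they are level.

```bash
python3 -c "
from plant import env
print(env.get_obs()['t'],env.sign_off())"
```

```text
the job is handed in; nothing more can be done
21.5167 None
```

I threaded two rings from the mat over the spindle and handed the job in at 21.5 s. The two spare rings, the disc and the sleeve are still on the mat, and the marker and look-alikes were not touched.

- **Centring and feel:** Each ring was gripped twice at right angles so its bore was centred in the gripper. The spindle was found from the camera views, and each ring slid on with no rise in force. The pan only sank under the rings' own weight, far from its bottom stop.
- **Level:** In averaged depth from both views the pointer reads about 104 mm. The marker's top reads about 109 mm, so its middle is at about 104 mm. Both readings are about 1 mm low in the same way, and one more or one fewer ring would be about 8 mm off.
- **Rings flat:** The stack top stands 24 mm above the pan, which is two rings lying flat.
- **Disagreement:** The two cameras differed by about 3 mm in x and 7 mm in y. I corrected this against the ring held in the gripper, whose position was known. No check failed.

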